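Chock the bottle and release the ramp's stops

TASK

The white bottle lying on the sloped bottle ramp has to stay where it is while the ramp's two stop plates are let down. Fetch the wedge chock from its bay in the caddy and push it up the ramp, nose first, midway between the stop plates until it is snug against the bottle's low side; then lift the lockout collar on the release lever, push the lever all the way over past its gate and let the collar drop back down, so that the bottle ends resting on the chock. Do not let the bottle roll away or shove it up the ramp, and do not disturb the other things on the bench.

Things in the scene. Friction and masses are not known exactly. Their poses are not given: they have to be found in the camera images.
- deck: Fixed aluminium ramp deck, 260 mm long (x), 200 mm wide between side walls standing 20 mm above it, sloping 6.5 degrees down towards the robot. Origin: middle of its low, open edge, on the surface, 30 mm above the bench; x runs up the slope along the surface, y across, z off the surface.
- stops_mid (a point): Deck point midway between two upright steel stop plates that hold the bottle: each 20 mm wide, 5 mm thick, 24 mm high, centred 58 mm either side of this point (102 mm up the deck). The 96 mm between them are free for the chock. They sink flush into the deck as the release lever goes over.
- bottle_mid (a point): Centre of the white plastic bottle lying across the ramp, its axis along the deck's y: 90 mm diameter, body from -85 to +55 mm along its y, then neck and blue cap to +90 mm, 0.6 kg. It starts leaning on the stop plates, centre 145 mm up the deck, and rolls freely when not held.
- chock_grip (a point): Black hard-rubber wedge chock, 0.3 kg, with an upright grip block. Point: middle of the block, 54 mm above the chock's base; x to the nose, z up. Block 24 mm along x, 40 along y, top 70 mm above the base. Starts in the caddy's narrow bay, nose to the caddy's +x, 5 mm free either side of the block: there it can be gripped only front to back (along x).
- chock_nose (a point): Lower nose edge, middle, at base height, 45.5 mm ahead of the grip point; axes as the grip. Wedge 44 mm wide, 61.5 long, nose 1.5 thick, 40 degree face up to 24 mm high. Touching the bottle, the bottle's centre is 18 mm ahead of the nose and 6 mm remain between block and bottle: there it can be held only across (along y), so put it down first (e.g. at the ramp's foot) and regrasp.
- caddy: White open-topped holder, fixed, 120 mm (x) by 148 mm (y); origin: middle of its underside. Floor 4 mm thick; three walls along x, 6 mm thick, 86 mm high, at y = -71, -15, +71 mm; end lips 14 mm high. The chock stands in the 50 mm bay at y = -43 mm, a beaker in the other. Caddy and lever stand on opposite sides of the ramp, either way round.
- lever_pivot (a point): Pivot of the release lever, 45 mm above the bench in a fixed grey housing on a 150 x 100 mm base. The lever is pushed towards +x (away from the robot), turning about y. Two steel gate cheeks, within 12 mm either side of its plane, reach 92 mm from the pivot all along, and 106 mm at a 24 mm long tooth straight above the pivot.
- lever (a joint): Lever angle, rad. 0 (starts 0 to 0.1): leaning 0.45 rad from upright to -x, stops up; 0.45 upright; 0.90 fully over, leaning 0.45 rad to +x, stops flush. Friction of 0.25 N m keeps it where it is left. With the collar down the tooth blocks it at about 0.13; above 0.78 it is past the tooth and the collar can drop.
- collar (a joint): Lift of the lockout collar along the lever, m: 0 down, 0.015 fully lifted, just under the knob. Above 0.011 it clears the tooth. A spring of about 2 N pulls it down; let go above the tooth, it stays up.
- collar_mid (a point): Grip point in the middle of the lockout collar, a steel sleeve round the lever: 30 mm diameter, 19 mm high, with a 38 mm flange under it. 111.5 mm from the pivot with the collar down. z along the lever, y along the pivot axis; pinched along y, it can tilt between the fingers as the lever swings.
- lever_top (a point): Top of the lever's black knob, 25 mm diameter and 16 mm high, 154 mm from the pivot: 42.5 mm above the collar's middle when the collar is down.
- medium: A capped glass bottle: a bystander, to be left where it is. Origin: middle of its underside.
- washer: A white wash bottle: a bystander, to be left where it is. Origin: middle of its underside.
- tube_rack: A green rack of capped tubes: a bystander, to be left where it is. Origin: middle of its underside.
- jar: A small jar, 80 mm high, right behind the lever's base (40 mm diameter): a bystander, to be left where it is. Origin: middle of its underside.
- tape: A tape dispenser: a bystander, to be left where it is. Origin: middle of its underside.
- marker: A black marker pen: a bystander, to be left where it is. Origin: middle of its underside.
- beaker: A clear beaker: a bystander, to be left where it is. Origin: middle of its underside.
Not all that is in view belongs to the job. What is meant by the part that bears chock_grip is not green or pink, and is the smaller of those in its own colour.

How it is judged (in metres and radians):
On the way, in this order (a step that is already met when the one before it is completed fails the run):
1. the chock stands on the deck, nose to the bottle's low side and within some 8 mm of touching it (x of bottle_mid in the frame of chock_nose between 0.01 and 0.027 m and y of bottle_mid in the frame of chock_nose between -0.03 and 0.03 m and z of bottle_mid in the frame of chock_nose between 0.038 and 0.052 m and z of chock_nose in the frame of deck below 0.006 m and value of joint lever below 0.2 rad), for 0.3 s.
2. the lockout collar is lifted while the lever is still on its first side of the gate (value of joint collar above 0.009 m and value of joint lever below 0.25 rad), for 0.05 s.
3. the lever is over past the gate and the collar has dropped back (value of joint lever above 0.76 rad and value of joint collar below 0.004 m), for 0.2 s.
At the end, for the whole second after the job is handed in: The lever is past the gate (above 0.76 rad) with the collar down (below 4 mm); the chock stands on the deck with its nose under the bottle's low side (the bottle's centre 10 to 27 mm ahead of the nose, within 30 mm of its middle line), the bottle rests on it, and both are at rest (all of step 3 and x of bottle_mid in the frame of chock_nose between 0.01 and 0.027 m and y of bottle_mid in the frame of chock_nose between -0.03 and 0.03 m and z of bottle_mid in the frame of chock_nose between 0.038 and 0.052 m and z of chock_nose in the frame of deck below 0.006 m and contact force between bottle and chock above 0.1 N and linear speed of each of bottle, chock below 0.02 m/s); the robot touches nothing.
It fails at once if the bottle moves more than 25 mm from where it started (distance of bottle_mid from where it was at the start of the episode above 0.025 m).
It fails at once if another thing on the bench is moved more than 30 mm or tipped over (distance of any of medium, washer, tube_rack, jar, tape, marker, beaker from where it was at the start of the episode above 0.03 m or angle between any of medium, washer, tube_rack, jar, tape, marker, beaker's own z axis and vertical above 0.5 rad).
It also fails if it takes over 72 s, if anything falls off the work surface, if the arm or the gripper's body presses on something with over 40 N, if the wrist force passes 120 N, or if a joint passes its speed limit or range.

ROBOT

A 6-joint arm with a two-finger parallel gripper is mounted at the origin on the work surface. World frame = base frame: x ahead of the robot, y to its left, z up, the work surface at z = 0. Lengths are in m, angles in degrees, forces in N, time in s.
With the tool pointing down it reaches from about 0.3 to 0.75 m from the base axis. Payload 8.5 kg.
Tool frame: the origin (TCP) lies on the centre line of the jaws, within the pads' length; the fingertips stand 19 mm ahead of it and the grasp point (between the pads) is the TCP (env.tcp_to_tips is the z of the fingertips in the tool frame, in m); z points along the fingers, y is the line along which they close (so a half turn about z gives the same grasp; the last joint's range is limited). The gripper opens to 85 mm and grips with 20 to 120 N. Pads are 22 mm wide; open, the fingers measure 114 mm over their backs; the gripper's body (76 mm by 85 mm) begins 54 mm behind the grasp point. The pads swing forward as they close: fully open they stand 13 mm farther back than shut.
Start: joints at [54.013, 21.807, 74.336, -0, 83.858, -12.336], TCP at [0.221, 0.504, 0.229] pointing down, gripper open.
Joint ranges: [-178.18, 178.18], [-50.72, 133.34], [12.68, 142.11], [-81.47, 261.47], [9.98, 163.14], [-165.26, 165.26]. Speed limits (degrees/s): [136.94, 136.94, 180, 180, 180, 180].

INTERFACE

Orientations are given as a 3x3 rotation matrix whose columns are the frame's x, y, z axes.
In Python, from rig import env gives the robot as it stands.
- The arm moves only by the tool servo_tool, never from a script. Its argument "steps" is a list of rows, each an object of numbers: "tx", "ty", "tz": the shift along the world's x, y, z in cm; "yaw": the turn about the world's z in degrees; "claw": the finger opening in cm, from 0 to 8.54. In form: [{"tx": .., "ty": .., "tz": .., "yaw": .., "claw": ..}, ...]. A call has 1 to 20 rows; each row shifts and turns the commanded pose from where the row before left it; what a row does not reach is not made up. A row lasts 1/10 s, in which the tool goes at most 50 mm and 8.59 degrees, less where a joint would pass 70% of its speed; a pose out of reach is approached as far as the arm can. A call with a gripper value outside its range is refused whole. The fingers move at their own pace and stop on an object; "newtons" is the grip in N (left out, the last holds). Time passes only in rows, so rows that do not move let the fingers close. It gives the time, the measured TCP pose, the force, the opening and the grip force at its end, in the units of the state.
- env.observe(): the state, without advancing time (a new reading comes with each control period).
- env.get_image(name): name is "side" or "top"; returns (picture, depth): 384x512x3 uint8, red, green, blue; 384x512 float32, m along the optical axis (not along the pixel's ray), 0 where there is no reading.
- env.camera_model(name): a dict with "fovy" (degrees; the focal length in pixels is half the picture's height over the tangent of half this angle, whatever the lens; pixels are square), "cx", "cy" (the principal point, pixels), "dist_coeffs" ([k1, k2, p1, p2, k3] as OpenCV has them; the pictures are not rectified), "T" (4x4, takes a point from camera to world coordinates). Camera axes: x right, y down, z forward; pixel columns grow to the right and rows downward; lengths in m; the calibration is good to about 2 mm. A picture is of the moment at which its call begins. camera_model takes no time and is no camera call.
- env.close_job(): hands the job in; it is judged then, once.
The state is a dict: "time_s": time; "q": joint angles; "qvel": joint speeds; "joint_efforts": joint torques, N m; "position": TCP position; "tool_rot": TCP orientation; "ft_force": force on the tool from outside, world axes, zero at the start; "wrist_torque": the same for the moment, N m; "grip_width": finger opening in m; "gripper_force": force on a finger pad.
Only numpy, scipy, OpenCV 4.12 (cv2) and the standard library are available. Lean on these libraries where they do the work, as an engineer would, in place of code of your own. Each camera call takes 0.05 s, during which the arm holds its last target. There are 200 camera calls.

## Working session

There is one attempt and no reset: what is moved stays moved. The work goes in short steps, Python scripts to look and compute and a tool call to move; the robot and the scene stay as the last step left them, time stands still between calls to the robot, and variables do not carry over. Pictures are saved under pics/ and viewed, at most 10 in all, crops included, and the job is handed in when it is done.

Besides the shell and the picture viewer there is one more tool, called as name(argument=value, ...) on one line, values as JSON. servo_tool: Moves the arm, as the interface text tells. Its arguments: {"type":"object","properties":{"steps":{"type":"array"},"newtons":{"type":"number"}},"required":["steps"]}

```bash
mkdir -p pics; cat > h.py <<'E'
import numpy as np, cv2
from rig import env
def cam(n):
    m=env.camera_model(n); f=192/np.tan(np.radians(m["fovy"])/2)
    return np.array([[f,0,m["cx"]],[0,f,m["cy"]],[0,0,1]]),np.array(m["dist_coeffs"]),np.array(m["T"])
def grab(n):
    im,d=env.get_image(n); np.savez(f"pics/{n}.npz",im=im,d=d); return im,d
def cloud(n,d):
    K,D,T=cam(n); v,u=np.mgrid[0:384,0:512]
    p=cv2.undistortPoints(np.stack([u,v],-1).reshape(-1,1,2).astype(float),K,D).reshape(384,512,2)
    P=np.dstack([p*d[...,None],d]); return P@T[:3,:3].T+T[:3,3]
def ray_z(n,u,v,z):
    K,D,T=cam(n); p=cv2.undistortPoints(np.array([[[u,v]]],float),K,D)[0,0]
    r=T[:3,:3]@[p[0],p[1],1]; return T[:3,3]+r*(z-T[2,3])/r[2]
def proj(n,P):
    K,D,T=cam(n); R=T[:3,:3].T; return cv2.projectPoints(np.atleast_2d(P).astype(float),cv2.Rodrigues(R)[0],-R@T[:3,3],K,D)[0][:,0]
E
python3 - <<'E'
from h import *
for n in("side","top"):
    im,d=grab(n); cv2.imwrite(f"pics/{n}0.png",cv2.resize(im[...,::-1],(800,600),interpolation=cv2.INTER_CUBIC))
    print(n,cam(n)[2][:3].round(3).tolist(),cam(n)[0][0,0])
s=env.observe();print(s["time_s"],s["position"],s["tool_rot"],s["grip_width"])
E
```

```text
side [[0.998, -0.044, 0.054, 0.496], [-0.069, -0.686, 0.725, -0.92], [0.005, -0.727, -0.687, 1.017]] 393.1636779463031
top [[0.001, -0.994, 0.106, 0.437], [-1.0, 0.001, 0.023, -0.007], [-0.023, -0.106, -0.994, 1.211]] 370.0325423987272
0.1 [0.22048257 0.50359152 0.22808868] [[-9.15998437e-01  4.01181114e-01 -7.60005380e-04]
 [ 4.01181730e-01  9.15997917e-01 -1.01723609e-03]
 [ 2.88067439e-04 -1.23668694e-03 -9.99999194e-01]] 0.08517228168574598
```

View pics/side0.png

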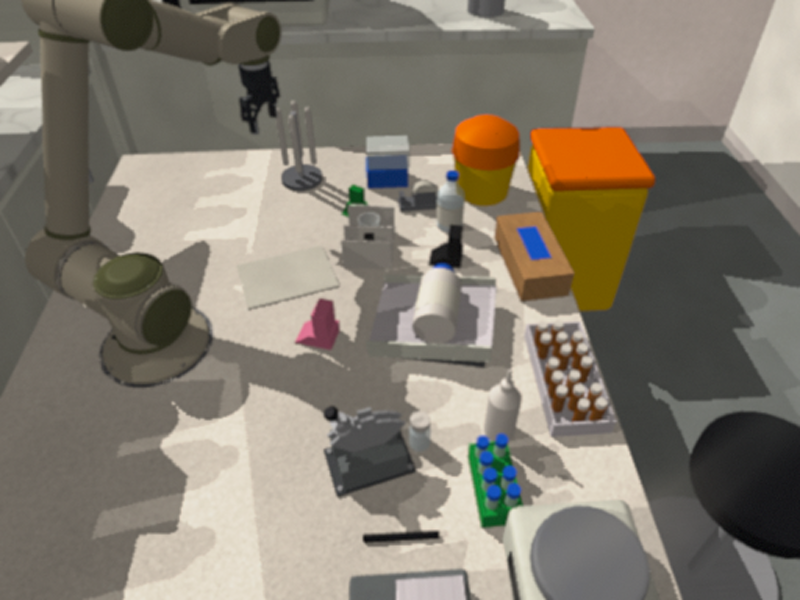

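View pics/top0.png

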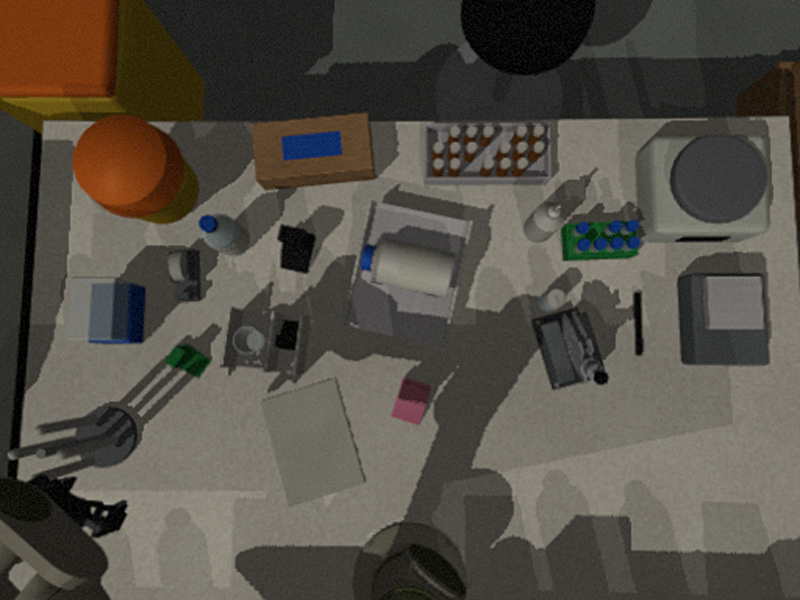

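The overhead view shows the caddy at about (265,340), with the small black chock in its right bay at (288,333). The ramp and bottle are at (410,265) and the lever is at (570,345), its knob at (600,377). The black wedge outside the caddy at (296,248) is the larger decoy, and there is a pink one as well.

```bash
python3 - <<'E'
from h import *
z=np.load("pics/top.npz"); im=z["im"]; d=z["d"]
c=im[120:255,140:400,::-1]; cv2.imwrite("pics/crop1.png",cv2.resize(c,None,fx=3,fy=3,interpolation=cv2.INTER_CUBIC))
P=cloud("top",d)
def box(u0,u1,v0,v1):  # native px
    return P[v0:v1,u0:u1].reshape(-1,3)
np.set_printoptions(precision=3,suppress=True,linewidth=150)
print("table z",np.median(P[300:310,250:300,2]))
def rect(Q,name):
    r=cv2.minAreaRect((Q[:,:2]*1000).astype(np.float32)); print(name,len(Q),r,cv2.boxPoints(r).tolist() and np.round(cv2.boxPoints(r)).tolist())
Q=box(140,205,190,245); 
q=Q[(Q[:,2]>.08)&(Q[:,2]<.092)];rect(q,"caddy top")
q=Q[(Q[:,2]>.006)&(Q[:,2]<.1)];rect(q,"caddy all")
# deck
Q=box(222,305,125,215);q=Q[(Q[:,2]>.02)&(Q[:,2]<.11)];rect(q,"ramp all")
q=Q[(Q[:,2]>.095)];print("bottle top",len(q),Q[:,2].max());rect(q,"b")
Q=box(335,395,185,255);q=Q[(Q[:,2]>.004)&(Q[:,2]<.03)];rect(q,"lever base")
q=Q[Q[:,2]>.03];print(len(q));
q=Q[Q[:,2]>.16];print(q)
E
```

```text
table z 0.00017426996993386012
caddy top 280 ((472.36322021484375, 290.9401550292969), (148.15757751464844, 116.54393005371094), 83.8740005493164) [[407.0, 224.0], [522.0, 211.0], [538.0, 358.0], [422.0, 371.0]]
caddy all 1603 ((476.19207763671875, 298.15850830078125), (196.86900329589844, 169.95494079589844), 85.17524719238281) [[383.0, 207.0], [553.0, 193.0], [569.0, 389.0], [400.0, 403.0]]
ramp all 3956 ((609.526123046875, 8.168380737304688), (211.83889770507812, 258.5777282714844), 77.37466430664062) [[460.0, -67.0], [713.0, -123.0], [759.0, 83.0], [507.0, 140.0]]
bottle top 1590 1.2109892716682862
b 1590 ((555.088623046875, 22.48326873779297), (174.81101989746094, 217.11451721191406), 76.8944091796875) [[430.0, -38.0], [641.0, -87.0], [681.0, 83.0], [469.0, 132.0]]
lever base 402 ((470.70367431640625, -328.11895751953125), (221.4641876220703, 183.8203125), 1.0227530002593994) [[358.0, -238.0], [362.0, -422.0], [583.0, -418.0], [580.0, -234.0]]
1548
[[ 0.437 -0.007  1.211]
 [ 0.437 -0.007  1.211]
 [ 0.437 -0.007  1.211]
 [ 0.437 -0.007  1.211]
 [ 0.437 -0.007  1.211]
 [ 0.437 -0.
[... 1664 characters left out ...]
85]
 [ 0.4   -0.334  0.184]
 [ 0.4   -0.336  0.185]
 [ 0.4   -0.338  0.188]
 [ 0.4   -0.342  0.184]
 [ 0.397 -0.323  0.175]
 [ 0.397 -0.324  0.182]
 [ 0.398 -0.325  0.185]
 [ 0.398 -0.328  0.184]
 [ 0.398 -0.331  0.184]
 [ 0.398 -0.333  0.185]
 [ 0.398 -0.335  0.186]
 [ 0.398 -0.339  0.184]
 [ 0.398 -0.341  0.186]
 [ 0.395 -0.324  0.18 ]
 [ 0.395 -0.326  0.181]
 [ 0.395 -0.329  0.182]
 [ 0.395 -0.33   0.186]
 [ 0.395 -0.333  0.185]
 [ 0.395 -0.336  0.186]
 [ 0.395 -0.34   0.181]
 [ 0.437 -0.007  1.211]
 [ 0.437 -0.007  1.211]
 [ 0.392 -0.329  0.18 ]
 [ 0.392 -0.331  0.183]
 [ 0.392 -0.334  0.183]
 [ 0.392 -0.34   0.173]
 [ 0.437 -0.007  1.211]
 [ 0.437 -0.007  1.211]
 [ 0.437 -0.007  1.211]]
```

View pics/crop1.png

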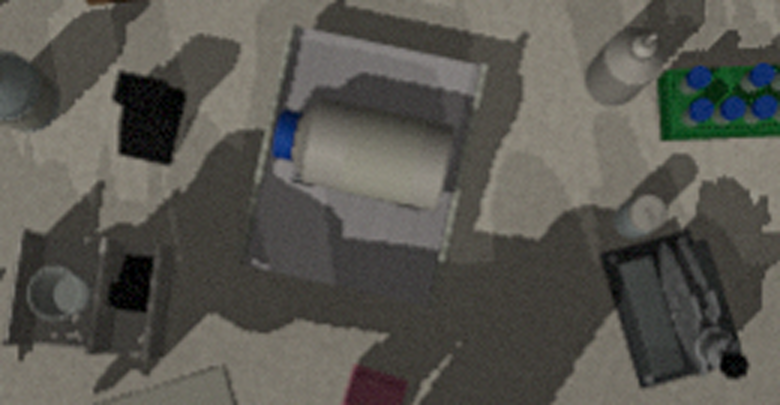

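The enlarged top view shows these corners (3x crop pixels):
- **Ramp:** (297,30), (486,66), (445,258) and (252,262).
- **Chock block in the bay:** about (132,285).
- **Lever base:** (603,250), (690,232), (742,368) and (645,385), with the knob at (733,365).

Next I'll refine these fits with the depth data.

```bash
python3 - <<'E'
from h import *
np.set_printoptions(precision=4,suppress=True,linewidth=150)
for n in("top","side"):
    z=np.load(f"pics/{n}.npz"); im=z["im"].astype(int); P=cloud(n,z["d"]); ok=z["d"]>.1; X,Y,Z=P[...,0],P[...,1],P[...,2]
    def sel(x0,x1,y0,y1,z0,z1,m=True): return P[ok&(X>x0)&(X<x1)&(Y>y0)&(Y<y1)&(Z>z0)&(Z<z1)&m]
    print("==",n)
    dark=im.max(-1)<40
    q=sel(.41,.53,.215,.285,.064,.085,dark); print("chock top n",len(q),q.mean(0),"z",np.median(q[:,2])); r=cv2.minAreaRect((q[:,:2]*1000).astype(np.float32)); print(r)
    # lip/wall heading: fit to wall top
    q=sel(.39,.55,.20,.39,.083,.09); r=cv2.minAreaRect((q[:,:2]*1000).astype(np.float32)); print("caddy",len(q),r)
    c,s=np.cos(np.radians(-6.3)),np.sin(np.radians(-6.3))
    yl=-(s)*(q[:,0]-.4724)+c*(q[:,1]-.2909); print("wall y hist",np.histogram(yl,bins=np.arange(-.085,.086,.005))[0])
    for lo,hi in((-.08,-.06),(-.025,-.005),(.06,.08)):
        w=q[(yl>lo)&(yl<hi)]
        if len(w)>10: p=np.polyfit(w[:,0],w[:,1],1); print("wall",len(w),w.mean(0),np.degrees(np.arctan(p[0])), yl[(yl>lo)&(yl<hi)].mean())
    # deck plane
    c,s=np.cos(np.radians(-12.5)),np.sin(np.radians(-12.5)); dx=X-.4834; dy=Y-.0361; U=c*dx+s*dy; V=-s*dx+c*dy
    m=ok&(U>.01)&(U<.085)&(abs(V)<.09)&(Z<.05); A=np.c_[P[m][:,:2],np.ones(m.sum())]; co=np.linalg.lstsq(A,P[m][:,2],rcond=None)[0]
    print("deck n",m.sum(),"grad dir",np.degrees(np.arctan2(co[1],co[0])),"slope",np.degrees(np.arctan(np.hypot(*co[:2]))),"z at origin",co@[.4834,.0361,1])
    # bottle: white body pts
    m=ok&(U>.08)&(U<.21)&(abs(V)<.12)&(Z>.085)&(Z<.16); B=np.c_[U[m],V[m],Z[m]]; 
    b=B[(B[:,1]<.03)&(B[:,1]>-.07)]
    from scipy.optimize import least_squares
    f=lambda p: np.hypot(b[:,0]-p[0]-p[2]*b[:,1],b[:,2]-p[1])-.045
    r=least_squares(f,[.14,.09,0],loss="soft_l1",f_scale=.003); print("bottle U,Z,skew",r.x,len(b),"V range",np.percentile(B[:,1],[.5,99.5]))
    # lever
    q=sel(.38,.44,-.36,-.30,.17,.2); print("knob",len(q),q.mean(0),q.max(0))
    m=ok&(X>.36)&(X<.6)&(Y>-.40)&(Y<-.22)&(Z>.006)&(Z<.035); r=cv2.minAreaRect((P[m][:,:2]*1000).astype(np.float32)); print("base",m.sum(),np.median(P[m][:,2]),r)
for u,v in((603,250),(690,232),(742,368),(645,385)):
    print(ray_z("top",140+u/3-.33,120+v/3-.33,.01)[:2])
print(env.tcp_to_tips)
E
```

```text
== top
chock top n 103 [0.4708 0.2471 0.0737] z 0.07393351238393753
((455.1376037597656, 251.31629943847656), (40.36209487915039, 60.312313079833984), 75.79515075683594)
caddy 223 ((472.2493896484375, 290.8222961425781), (147.79034423828125, 116.49961853027344), 83.8105697631836)
wall y hist [ 0  0 51 26  0  0  0  0  0  0  0  0  0 43 29  0  0  0  0  0  0  0  0  0  0  0  0  0  0  0 36 38  0  0]
wall 77 [0.4662 0.2202 0.0862] -6.175525101414949 -0.07091338700477576
wall 72 [0.4721 0.2755 0.0864] -5.677571890599464 -0.015354542993078653
wall 74 [0.482  0.3602 0.0863] -5.594601646125464 0.06988358139233478
deck n 1327 grad dir -12.623218965996672 slope 6.481923994821355 z at origin 0.02991673727885597
bottle U,Z,skew [0.1376 0.0907 0.0026] 990 V range [-0.0847  0.0875]
knob 71 [ 0.4033 -0.3311  0.185 ] [ 0.4163 -0.3206  0.1913]
base 297 0.009390957334039829 ((486.18316650390625, -298.35546875), (214.99725341796875, 109.42557525634766), 7.1224236488342285)
== side
chock top n 14 [0.4747 0.2502 0.0727] z 0.07255658572333307
((472.97808837890625, 249.29046630859375), (16.47344970703125, 18.
[... 209 characters left out ...]
0  0  0  0  0  0  0  0  0  0  0  0 12 19  4  0  0]
wall 41 [0.4706 0.2154 0.0853] -4.876032807465498 -0.07520143781119647
wall 37 [0.4728 0.2711 0.0851] -6.310804780724721 -0.019676699410257976
wall 35 [0.4814 0.3565 0.0851] -6.676154802742316 0.06616075106839533
deck n 771 grad dir -13.268259646138898 slope 6.549864375999931 z at origin 0.02850100681503804
bottle U,Z,skew [0.141  0.0899 0.001 ] 582 V range [-0.091   0.0838]
knob 72 [ 0.4081 -0.3385  0.1853] [ 0.4193 -0.3254  0.1923]
base 583 0.012239522019203086 ((483.7310485839844, -316.9017333984375), (193.48426818847656, 100.56066131591797), 14.753856658935547)
[ 0.5212 -0.2526]
[ 0.5406 -0.3457]
[ 0.3962 -0.3953]
[ 0.3778 -0.2933]
0.019
```

```bash
python3 - <<'E'
from h import *
np.set_printoptions(precision=4,suppress=True,linewidth=170)
for n in("top","side"):
    z=np.load(f"pics/{n}.npz"); P=cloud(n,z["d"]); ok=z["d"]>.1; X,Y,Z=P[...,0],P[...,1],P[...,2]
    # height grid 5cm: x .15...75, y .7..-.45
    print(n); 
    for x in np.arange(.7,.14,-.05):
        print("%.2f"%x,[int(100*max(Z[ok&(abs(X-x)<=.025)&(abs(Y-y)<=.025)],default=0)) for y in np.arange(.65,-.46,-.05)])
    q=P[ok&(X>.38)&(X<.6)&(Y>-.40)&(Y<-.22)&(Z>.05)&(Z<.16)]; q=q[(q[:,0]<.54)]
    print("hi pts",len(q))
    for lo,hi in((.02,.05),(.05,.1),(.1,.15),(.15,.17),(.17,.2)):
        q=P[ok&(X>.37)&(X<.54)&(Y>-.40)&(Y<-.25)&(Z>lo)&(Z<hi)]; m=q[:,:2].mean(0); w,v=np.linalg.eigh(np.cov((q[:,:2]-m).T)); print(lo,len(q),m,np.sqrt(w),np.degrees(np.arctan(v[1,1]/v[0,1])))
im=np.load("pics/side.npz")["im"][235:330,190:290,::-1]; im2=np.load("pics/top.npz")["im"][180:260,330:400,::-1]
a=cv2.resize(im,(400,380),interpolation=cv2.INTER_CUBIC); b=cv2.resize(im2,(332,380),interpolation=cv2.INTER_CUBIC)
cv2.imwrite("pics/lev.png",np.clip(np.hstack([a,b])*1.8,0,255).astype(np.uint8))
E
```

```text
top
0.70 [0, 17, 20, 20, 13, 16, 16, 0, 9, 9, 0, 7, 6, 6, 6, 7, 0, 0, 18, 15, 8, 8, 10]
0.65 [0, 0, 0, 7, 7, 16, 16, 0, 9, 9, 0, 12, 13, 14, 13, 12, 0, 0, 0, 4, 8, 8, 8]
0.60 [12, 12, 12, 7, 8, 0, 0, 0, 0, 0, 0, 11, 13, 14, 13, 13, 0, 0, 0, 0, 0, 0, 0]
0.55 [12, 12, 12, 4, 5, 0, 9, 1, 8, 0, 5, 6, 4, 11, 12, 6, 0, 0, 8, 10, 6, 0, 1]
0.50 [12, 12, 12, 0, 0, 0, 9, 8, 8, 9, 5, 3, 3, 3, 5, 5, 0, 0, 7, 13, 7, 0, 1]
0.45 [12, 12, 12, 7, 7, 1, 9, 9, 9, 8, 0, 0, 0, 3, 5, 0, 0, 0, 7, 16, 16, 6, 1]
0.40 [0, 0, 0, 6, 7, 0, 8, 9, 8, 9, 0, 0, 0, 10, 10, 0, 0, 0, 0, 18, 19, 6, 0]
0.35 [2, 22, 0, 0, 0, 0, 0, 1, 1, 0, 1, 0, 3, 10, 10, 0, 0, 0, 0, 0, 0, 0, 0]
0.30 [23, 23, 22, 51, 51, 0, 0, 1, 1, 1, 1, 0, 0, 2, 0, 0, 0, 0, 0, 0, 0, 0, 0]
0.25 [22, 23, 34, 44, 54, 54, 0, 1, 1, 1, 0, 0, 0, 0, 0, 0, 0, 0, 0, 0, 0, 0, 0]
0.20 [2, 1, 0, 50, 54, 54, 53, 0, 1, 1, 1, 0, 0, 0, 0, 0, 0, 0, 0, 0, 0, 0, 0]
0.15 [0, 0, 0, 48, 0, 53, 53, 0, 0, 1, 0, 0, 0, 0, 0, 0, 0, 0, 0, 0, 0, 0, 0]
hi pts 1231
0.02 97 [ 0.46   -0.2747] [0.0093 0.0421] 5.034141146473763
0.05 765 [ 0.4601 -0.3048] [0.028 0.035] -4.980395250349627

[... 766 characters left out ...]
, 0, 0, 0, 0, 0, 0, 1, 0, 1, 9, 9, 0, 0, 0, 0, 0, 0, 0, 0]
0.30 [22, 22, 23, 53, 53, 0, 0, 0, 0, 0, 0, 0, 0, 1, 1, 0, 0, 0, 0, 0, 0, 0, 0]
0.25 [22, 22, 35, 53, 53, 54, 0, 0, 0, 0, 0, 0, 0, 0, 0, 0, 0, 0, 0, 0, 0, 0, 0]
0.20 [1, 1, 53, 53, 53, 54, 54, 0, 0, 0, 0, 0, 0, 0, 0, 0, 0, 0, 0, 0, 0, 0, 0]
0.15 [0, 0, 53, 53, 54, 57, 59, 59, 0, 0, 0, 0, 0, 0, 0, 0, 0, 0, 0, 0, 0, 0, 0]
hi pts 1554
0.02 316 [ 0.4659 -0.3509] [0.0262 0.0412] 12.002254888016875
0.05 880 [ 0.4675 -0.3458] [0.015  0.0335] 13.428746692723214
0.1 593 [ 0.4627 -0.3245] [0.0083 0.0348] 18.569621139043047
0.15 104 [ 0.4271 -0.3332] [0.0065 0.0165] 22.182314065723936
0.17 72 [ 0.4081 -0.3385] [0.0053 0.0065] -16.87167602743154
```

View pics/lev.png

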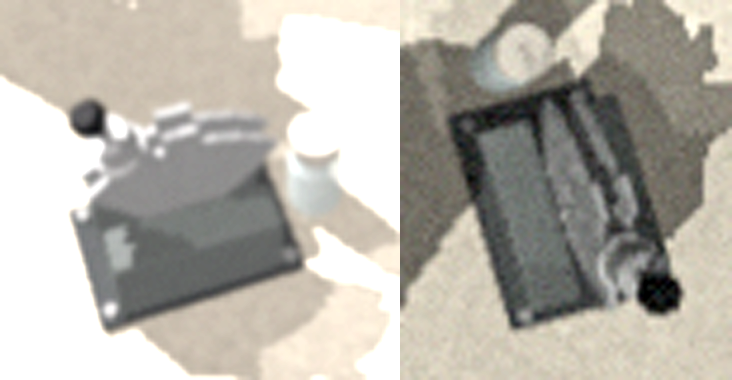

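Right panel (top camera): the lever's slot runs from about (550,100) to (650,280), and the knob is at (659,293). Taken with the side view, that puts the lever yaw at about 15 to 16°. Now I'll move over the chock.

servo_tool(newtons=40, steps=[{"tz": 4, "claw": 8.5}, {"tz": 4}, {"tx": 2.5, "ty": -2.6, "yaw": -8}, {"tx": 2.5, "ty": -2.6, "yaw": -8}, {"tx": 2.5, "ty": -2.6, "yaw": -8}, {"tx": 2.5, "ty": -2.6, "yaw": -8}, {"tx": 2.5, "ty": -2.6, "yaw": -8}, {"tx": 2.5, "ty": -2.6, "yaw": -8}, {"tx": 2.5, "ty": -2.6, "yaw": -8}, {"tx": 2.5, "ty": -2.6, "yaw": -8}, {"tx": 2.5, "ty": -2.6, "yaw": -8.3, "tz": -4}, {"tx": 2.6, "ty": -2.3, "tz": -4}, {"tz": -3}, {}, {}])

```text
invalid input at $.steps[0]: expected keys tx, ty, tz, yaw, claw
```

```bash
python3 - <<'E'
from h import *
np.set_printoptions(precision=4,suppress=True,linewidth=170)
s=env.observe(); p=s["position"]; print(s["time_s"],p,s["grip_width"],np.degrees(np.arctan2(s["tool_rot"][1][1],s["tool_rot"][0][1])))
for n in("top","side"):
    im,d=grab(n); P=cloud(n,d); Q=P[(d>.1)&(abs(P[...,0]-p[0])<.075)&(abs(P[...,1]-p[1])<.05)&(P[...,2]>.165)&(P[...,2]<.26)]
    a=np.radians(-6.4); U=(Q[:,:2]-p[:2])@[np.cos(a),np.sin(a)]; V=(Q[:,:2]-p[:2])@[-np.sin(a),np.cos(a)]
    print(n,len(Q),"zmin",np.percentile(Q[:,2],[1,5]))
    for lo,hi in((.165,.19),(.19,.21),(.21,.23),(.23,.26)):
        m=(Q[:,2]>lo)&(Q[:,2]<hi)
        for sg in(1,-1):
            k=m&(U*sg>.02)
            if k.sum()>4: print(lo,sg,k.sum(),"U",np.percentile(U[k],[2,50,98]),"V",np.percentile(V[k],[2,50,98]))
E
```

```text
0.1 [0.2205 0.5036 0.2281] 0.08517228168574598 66.34794442222797
top 40 zmin [0.245  0.2471]
0.23 1 7 U [0.0207 0.0221 0.0228] V [0.0388 0.0404 0.0435]
side 31 zmin [0.2447 0.2454]
```

All keys are required in every row.

servo_tool(newtons=40, steps=[{"tx": 0, "ty": 0, "tz": 4, "yaw": 0, "claw": 8.5}, {"tx": 0, "ty": 0, "tz": 4, "yaw": 0, "claw": 8.5}, {"tx": 2.5, "ty": -2.6, "tz": 0, "yaw": -8, "claw": 8.5}, {"tx": 2.5, "ty": -2.6, "tz": 0, "yaw": -8, "claw": 8.5}, {"tx": 2.5, "ty": -2.6, "tz": 0, "yaw": -8, "claw": 8.5}, {"tx": 2.5, "ty": -2.6, "tz": 0, "yaw": -8, "claw": 8.5}, {"tx": 2.5, "ty": -2.6, "tz": 0, "yaw": -8, "claw": 8.5}, {"tx": 2.5, "ty": -2.6, "tz": 0, "yaw": -8, "claw": 8.5}, {"tx": 2.5, "ty": -2.6, "tz": 0, "yaw": -8, "claw": 8.5}, {"tx": 2.5, "ty": -2.6, "tz": 0, "yaw": -8, "claw": 8.5}, {"tx": 2.5, "ty": -2.6, "tz": -4, "yaw": -8.3, "claw": 8.5}, {"tx": 2.6, "ty": -2.3, "tz": -4, "yaw": 0, "claw": 8.5}, {"tx": 0, "ty": 0, "tz": -3, "yaw": 0, "claw": 8.5}, {"tx": 0, "ty": 0, "tz": 0, "yaw": 0, "claw": 8.5}, {"tx": 0, "ty": 0, "tz": 0, "yaw": 0, "claw": 8.5}])

```text
time_s: 1.7
position: [0.4685, 0.2503, 0.2046]
tool_rot: [[0.103, 0.995, 0.0], [0.995, -0.103, 0.0], [0.0, 0.0, -1.0]]
ft_force: [0.3, 0.2, -0.1]
grip_width: 0.0847
gripper_force: 0.0
```

```bash
cat > tipcal.py <<'E'
from h import *
np.set_printoptions(precision=4,suppress=True,linewidth=170)
s=env.observe(); p=s["position"]; yaw=np.degrees(np.arctan2(s["tool_rot"][1][1],s["tool_rot"][0][1])); print(s["time_s"],p,s["grip_width"],yaw)
a=np.radians(yaw)
for n in("top","side"):
    im,d=grab(n); P=cloud(n,d); Q=P[(d>.1)&(abs(P[...,0]-p[0])<.075)&(abs(P[...,1]-p[1])<.06)&(P[...,2]>p[2]-.04)&(P[...,2]<p[2]+.06)]
    U=(Q[:,:2]-p[:2])@[np.cos(a),np.sin(a)]; V=(Q[:,:2]-p[:2])@[-np.sin(a),np.cos(a)]
    for lo in (-.03,-.01,.01,.03):
        m=(Q[:,2]-p[2]>lo)&(Q[:,2]-p[2]<lo+.02)
        for sg in(1,-1):
            k=m&(U*sg>.02)
            if k.sum()>4: print(n,lo,sg,k.sum(),"U",np.percentile(U[k],[2,50,98]),"V",np.percentile(V[k],[2,50,98]))
E
python3 tipcal.py; python3 - <<'E'
from h import *
a=[cv2.resize(np.load(f"pics/{n}.npz")["im"][v:v+100,u:u+100,::-1],(390,390),interpolation=cv2.INTER_CUBIC) for n,v,u in(("top",165,120),("side",80,180))]
cv2.imwrite("pics/g1.png",np.clip(np.hstack(a)*1.6,0,255).astype(np.uint8))
E
```

```text
1.7 [0.4685 0.2503 0.2046] 0.08474889731816564 -5.931134852662352
top 0.01 1 7 U [0.0411 0.0464 0.0538] V [-0.0096 -0.0062 -0.0049]
side 0.01 1 9 U [0.0462 0.0496 0.056 ] V [-0.0121 -0.008  -0.0041]
side 0.01 -1 9 U [-0.0524 -0.045  -0.0403] V [-0.0116 -0.0063  0.0075]
side 0.03 1 20 U [0.0467 0.0518 0.0569] V [-0.0128 -0.0098 -0.0027]
side 0.03 -1 21 U [-0.0541 -0.0444 -0.041 ] V [-0.0139 -0.0091 -0.0029]
```

View pics/g1.png

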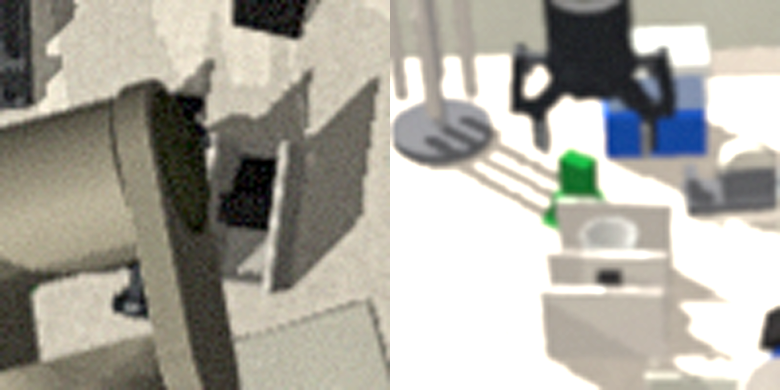

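The view from the side panel shows the gripper centred over the caddy, with the fingers at (530,100) and (660,100). Averaging the two cameras' offsets puts the block at about (0.472, 0.246). I'll descend and grip there.

servo_tool(newtons=40, steps=[{"tx": 0.35, "ty": -0.43, "tz": -2, "yaw": 0, "claw": 8.5}, {"tx": 0, "ty": 0, "tz": -3, "yaw": 0, "claw": 8.5}, {"tx": 0, "ty": 0, "tz": -3, "yaw": 0, "claw": 8.5}, {"tx": 0, "ty": 0, "tz": -2.5, "yaw": 0, "claw": 8.5}, {"tx": 0, "ty": 0, "tz": -2, "yaw": 0, "claw": 8.5}, {"tx": 0, "ty": 0, "tz": -2, "yaw": 0, "claw": 8.5}, {"tx": 0, "ty": 0, "tz": 0, "yaw": 0, "claw": 8.5}, {"tx": 0, "ty": 0, "tz": 0, "yaw": 0, "claw": 8.5}])

```text
time_s: 2.6
position: [0.4726, 0.2462, 0.0602]
tool_rot: [[0.103, 0.995, 0.002], [0.995, -0.103, 0.001], [0.001, 0.002, -1.0]]
ft_force: [0.3, 0.3, 0.6]
grip_width: 0.0854
gripper_force: 0.0
```

servo_tool(newtons=40, steps=[{"tx": 0, "ty": 0, "tz": 0, "yaw": 0, "claw": 1.5}, {"tx": 0, "ty": 0, "tz": 0, "yaw": 0, "claw": 1.5}, {"tx": 0, "ty": 0, "tz": 0, "yaw": 0, "claw": 1.5}, {"tx": 0, "ty": 0, "tz": 0, "yaw": 0, "claw": 1.5}, {"tx": 0, "ty": 0, "tz": 0, "yaw": 0, "claw": 1.5}, {"tx": 0, "ty": 0, "tz": 0, "yaw": 0, "claw": 1.5}, {"tx": 0, "ty": 0, "tz": 0, "yaw": 0, "claw": 1.5}, {"tx": 0, "ty": 0, "tz": 0, "yaw": 0, "claw": 1.5}])

```text
time_s: 3.4
position: [0.4722, 0.2457, 0.0592]
tool_rot: [[0.104, 0.995, 0.001], [0.995, -0.104, 0.0], [0.0, 0.001, -1.0]]
ft_force: [-0.0, 0.3, 5.6]
grip_width: 0.0227
gripper_force: 41.3
```

servo_tool(newtons=40, steps=[{"tx": 0, "ty": 0, "tz": 2, "yaw": 0, "claw": 1.5}, {"tx": 0, "ty": 0, "tz": 3, "yaw": 0, "claw": 1.5}, {"tx": 0, "ty": 0, "tz": 3, "yaw": 0, "claw": 1.5}, {"tx": 0, "ty": 0, "tz": 3, "yaw": 0, "claw": 1.5}, {"tx": 0, "ty": 0, "tz": 2, "yaw": 0, "claw": 1.5}, {"tx": 0.5, "ty": -3, "tz": 0, "yaw": -1, "claw": 1.5}, {"tx": 0.5, "ty": -3, "tz": 0, "yaw": -1, "claw": 1.5}, {"tx": 0.5, "ty": -3, "tz": 0, "yaw": -1, "claw": 1.5}, {"tx": 0.5, "ty": -3, "tz": 0, "yaw": -1, "claw": 1.5}, {"tx": 0.5, "ty": -3, "tz": 0, "yaw": -1, "claw": 1.5}, {"tx": 0.5, "ty": -3, "tz": 0, "yaw": -1, "claw": 1.5}, {"tx": 0.4, "ty": -2, "tz": 0, "yaw": -0.7, "claw": 1.5}, {"tx": 0.2, "ty": -1.7, "tz": 0, "yaw": 0, "claw": 1.5}, {"tx": 0, "ty": 0, "tz": 0, "yaw": 0, "claw": 1.5}, {"tx": 0, "ty": 0, "tz": 0, "yaw": 0, "claw": 1.5}])

```text
time_s: 4.9
position: [0.5075, 0.0288, 0.1882]
tool_rot: [[0.22, 0.976, -0.001], [0.976, -0.22, 0.001], [0.0, -0.001, -1.0]]
ft_force: [-0.5, 0.2, -3.1]
grip_width: 0.0228
gripper_force: 40.3
```

```bash
python3 - <<'E'
from h import *
s=env.observe(); print(s["position"])
p=s["position"]
a=[]
for n in("top","side"):
    im,_=grab(n); u,v=proj(n,p)[0].astype(int); v=np.clip(v-40,0,284); u=np.clip(u-50,0,412)
    print(n,u,v); a.append(cv2.resize(im[v:v+100,u:u+100,::-1],(390,390),interpolation=cv2.INTER_CUBIC))
cv2.imwrite("pics/g2.png",np.clip(np.hstack(a)*1.6,0,255).astype(np.uint8))
E
```

```text
[0.50751008 0.02884065 0.18824534]
top 201 163
side 195 126
```

View pics/g2.png

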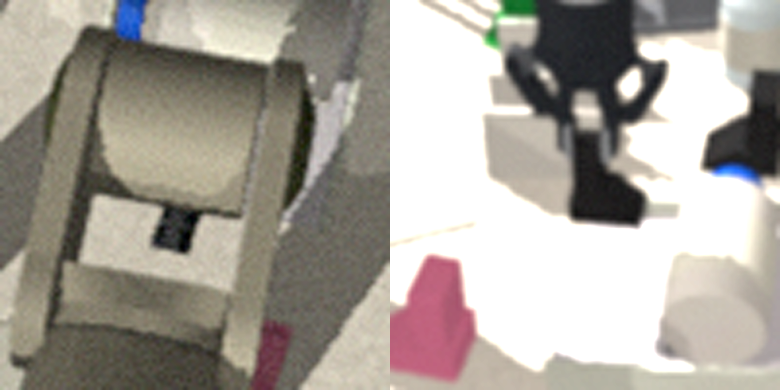

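The chock hangs upright in the jaws with its nose (645,205) towards the bottle. Lowering it onto the foot of the ramp.

servo_tool(newtons=40, steps=[{"tx": 0, "ty": 0, "tz": -3, "yaw": 0, "claw": 1.5}, {"tx": 0, "ty": 0, "tz": -3, "yaw": 0, "claw": 1.5}, {"tx": 0, "ty": 0, "tz": -2, "yaw": 0, "claw": 1.5}, {"tx": 0, "ty": 0, "tz": -0.5, "yaw": 0, "claw": 1.5}, {"tx": 0, "ty": 0, "tz": -0.5, "yaw": 0, "claw": 1.5}, {"tx": 0, "ty": 0, "tz": -0.3, "yaw": 0, "claw": 1.5}, {"tx": 0, "ty": 0, "tz": 0, "yaw": 0, "claw": 1.5}, {"tx": 0, "ty": 0, "tz": 0, "yaw": 0, "claw": 1.5}])

```text
time_s: 5.8
position: [0.5082, 0.0286, 0.0964]
tool_rot: [[0.219, 0.976, 0.001], [0.976, -0.219, -0.0], [0.0, 0.001, -1.0]]
ft_force: [-0.1, 0.3, -2.1]
grip_width: 0.0228
gripper_force: 40.3
```

servo_tool(newtons=40, steps=[{"tx": 0, "ty": 0, "tz": -0.15, "yaw": 0, "claw": 1.5}, {"tx": 0, "ty": 0, "tz": -0.15, "yaw": 0, "claw": 1.5}, {"tx": 0, "ty": 0, "tz": 0, "yaw": 0, "claw": 1.5}, {"tx": 0, "ty": 0, "tz": 0, "yaw": 0, "claw": 1.5}])

```text
time_s: 6.2
position: [0.5079, 0.0286, 0.0927]
tool_rot: [[0.219, 0.976, -0.0], [0.976, -0.219, 0.0], [0.0, -0.0, -1.0]]
ft_force: [0.4, -0.3, -2.6]
grip_width: 0.0227
gripper_force: 40.3
```

servo_tool(newtons=40, steps=[{"tx": 0, "ty": 0, "tz": -0.15, "yaw": 0, "claw": 1.5}, {"tx": 0, "ty": 0, "tz": -0.15, "yaw": 0, "claw": 1.5}, {"tx": 0, "ty": 0, "tz": 0, "yaw": 0, "claw": 1.5}, {"tx": 0, "ty": 0, "tz": 0, "yaw": 0, "claw": 1.5}])

```text
time_s: 6.6
position: [0.5074, 0.0289, 0.0916]
tool_rot: [[0.219, 0.976, 0.0], [0.976, -0.219, -0.0], [-0.0, 0.0, -1.0]]
ft_force: [-10.5, 0.7, 18.0]
grip_width: 0.0228
gripper_force: 43.0
```

servo_tool(newtons=40, steps=[{"tx": 0, "ty": 0, "tz": 0.15, "yaw": 0, "claw": 1.5}, {"tx": 0, "ty": 0, "tz": 0, "yaw": 0, "claw": 3}, {"tx": 0, "ty": 0, "tz": 0, "yaw": 0, "claw": 4}, {"tx": 0, "ty": 0, "tz": 0, "yaw": 0, "claw": 5}, {"tx": 0, "ty": 0, "tz": 0, "yaw": 0, "claw": 5}, {"tx": 0, "ty": 0, "tz": 0, "yaw": 0, "claw": 5}, {"tx": 0, "ty": 0, "tz": 2, "yaw": 0, "claw": 5}, {"tx": 0, "ty": 0, "tz": 3, "yaw": 0, "claw": 5}, {"tx": -0.5, "ty": 0, "tz": 4, "yaw": 0, "claw": 8.5}, {"tx": -2, "ty": 3, "tz": 4, "yaw": -8.5, "claw": 8.5}, {"tx": -2, "ty": 3, "tz": 2, "yaw": -8.5, "claw": 8.5}, {"tx": -2, "ty": 4, "tz": 0, "yaw": -8.5, "claw": 8.5}, {"tx": -2, "ty": 4, "tz": 0, "yaw": -8.5, "claw": 8.5}, {"tx": -2, "ty": 4, "tz": 0, "yaw": -8.5, "claw": 8.5}, {"tx": -1, "ty": 0, "tz": 0, "yaw": -8.5, "claw": 8.5}, {"tx": 0, "ty": 0, "tz": 0, "yaw": 0, "claw": 8.5}])

```text
time_s: 8.2
position: [0.3988, 0.1972, 0.2385]
tool_rot: [[0.878, 0.479, -0.0], [0.479, -0.878, -0.0], [-0.0, 0.0, -1.0]]
ft_force: [0.6, 0.6, 0.3]
grip_width: 0.085
gripper_force: 0.0
```

```bash
cat > deck.py <<'E'
from h import *
np.set_printoptions(precision=4,suppress=True,linewidth=170)
s=env.observe(); print(s["time_s"],s["position"],"yaw",np.degrees(np.arctan2(s["tool_rot"][1][1],s["tool_rot"][0][1])))
a=[];psi=np.radians(-12.7);off={"top":(.4833,.036),"side":(.4867,.032)}
for n in("top","side"):
    im,d=grab(n); P=cloud(n,d)
    U=(P[...,:2]-off[n])@[np.cos(psi),np.sin(psi)]; V=(P[...,:2]-off[n])@[-np.sin(psi),np.cos(psi)]; Z=P[...,2]
    m=(d>.1)&(U>-.05)&(U<.11)&(abs(V)<.06)&(Z>.08)&(Z<.12)&(im.max(-1)<45)
    if m.sum(): 
        q=np.c_[U[m],V[m],Z[m]]; print(n,m.sum(),"block U,V,Z",q.mean(0),np.percentile(q,[3,97],axis=0).ravel())
    b=(d>.1)&(U>.08)&(U<.21)&(V<.03)&(V>-.07)&(Z>.085)&(Z<.16); from scipy.optimize import least_squares
    r=least_squares(lambda p:np.hypot(U[b]-p[0],Z[b]-p[1])-.045,[.14,.09],loss="soft_l1",f_scale=.003); print("bottle",r.x)
    u,v=proj(n,[.53,.03,.06])[0].astype(int); u-=50;v-=50
    a.append(cv2.resize(im[v:v+100,u:u+100,::-1],(390,390),interpolation=cv2.INTER_CUBIC))
import sys
cv2.imwrite(f"pics/{sys.argv[1]}.png",np.clip(np.hstack(a)*1.6,0,255).astype(np.uint8))
E
python3 deck.py d1
```

```text
8.2 [0.3988 0.1972 0.2385] yaw -61.4115395848333
top 98 block U,V,Z [ 0.0182 -0.0018  0.1019] [ 0.007  -0.0185  0.0951  0.0297  0.0153  0.1059]
bottle [0.1377 0.0908]
side 69 block U,V,Z [ 0.0205 -0.0091  0.0965] [ 0.0102 -0.0204  0.0821  0.0304  0.0131  0.104 ]
bottle [0.137 0.09 ]
```

View pics/d1.png

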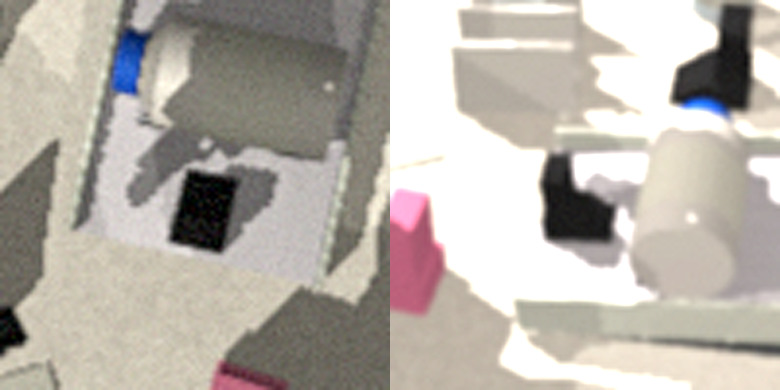

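The chock stands on the deck at left (205,210), right (575,200), centred and clear of the bottle. Regrasping it across.

servo_tool(newtons=30, steps=[{"tx": 2, "ty": -3.4, "tz": 0, "yaw": -8.3, "claw": 8.5}, {"tx": 2, "ty": -3.4, "tz": 0, "yaw": -8.3, "claw": 8.5}, {"tx": 2, "ty": -3.4, "tz": 0, "yaw": -8.3, "claw": 8.5}, {"tx": 2, "ty": -3.4, "tz": 0, "yaw": -8.3, "claw": 8.5}, {"tx": 2.5, "ty": -3.3, "tz": 0, "yaw": -8.1, "claw": 8.5}, {"tx": 0, "ty": 0, "tz": -2, "yaw": 0, "claw": 8.5}, {"tx": 0, "ty": 0, "tz": -3, "yaw": 0, "claw": 8.5}, {"tx": 0, "ty": 0, "tz": -2, "yaw": 0, "claw": 8.5}, {"tx": 0, "ty": 0, "tz": 0, "yaw": 0, "claw": 8.5}, {"tx": 0, "ty": 0, "tz": 0, "yaw": 0, "claw": 8.5}])

```text
time_s: 9.3
position: [0.5055, 0.0267, 0.1688]
tool_rot: [[0.975, -0.22, 0.0], [-0.22, -0.975, -0.0], [0.0, 0.0, -1.0]]
ft_force: [0.6, 0.4, 0.3]
grip_width: 0.0849
gripper_force: 0.0
```

servo_tool(newtons=30, steps=[{"tx": -0.13, "ty": 0.14, "tz": -2, "yaw": 0, "claw": 8.5}, {"tx": 0, "ty": 0, "tz": -2.5, "yaw": 0, "claw": 8.5}, {"tx": 0, "ty": 0, "tz": -2, "yaw": 0, "claw": 8.5}, {"tx": 0, "ty": 0, "tz": -1.4, "yaw": 0, "claw": 8.5}, {"tx": 0, "ty": 0, "tz": 0, "yaw": 0, "claw": 8.5}, {"tx": 0, "ty": 0, "tz": 0, "yaw": 0, "claw": 3.5}, {"tx": 0, "ty": 0, "tz": 0, "yaw": 0, "claw": 3.5}, {"tx": 0, "ty": 0, "tz": 0, "yaw": 0, "claw": 3.5}, {"tx": 0, "ty": 0, "tz": 0, "yaw": 0, "claw": 3.5}, {"tx": 0, "ty": 0, "tz": 0, "yaw": 0, "claw": 3.5}, {"tx": 0, "ty": 0, "tz": 0, "yaw": 0, "claw": 3.5}, {"tx": 0, "ty": 0, "tz": 0, "yaw": 0, "claw": 3.5}])

```text
time_s: 10.5
position: [0.5041, 0.0289, 0.0904]
tool_rot: [[0.975, -0.221, 0.002], [-0.221, -0.975, -0.0], [0.002, -0.0, -1.0]]
ft_force: [-0.9, 0.3, 6.9]
grip_width: 0.039
gripper_force: 30.4
```

servo_tool(newtons=30, steps=[{"tx": 0.485, "ty": -0.109, "tz": 0.06, "yaw": 0, "claw": 3.5}, {"tx": 0.485, "ty": -0.109, "tz": 0.057, "yaw": 0, "claw": 3.5}, {"tx": 0.485, "ty": -0.109, "tz": 0.057, "yaw": 0, "claw": 3.5}, {"tx": 0.485, "ty": -0.109, "tz": 0.057, "yaw": 0, "claw": 3.5}, {"tx": 0.485, "ty": -0.109, "tz": 0.057, "yaw": 0, "claw": 3.5}, {"tx": 0.485, "ty": -0.109, "tz": 0.057, "yaw": 0, "claw": 3.5}, {"tx": 0.485, "ty": -0.109, "tz": 0.057, "yaw": 0, "claw": 3.5}, {"tx": 0.485, "ty": -0.109, "tz": 0.057, "yaw": 0, "claw": 3.5}, {"tx": 0.485, "ty": -0.109, "tz": 0.057, "yaw": 0, "claw": 3.5}, {"tx": 0, "ty": 0, "tz": 0, "yaw": 0, "claw": 3.5}, {"tx": 0, "ty": 0, "tz": 0, "yaw": 0, "claw": 3.5}])

```text
time_s: 11.6
position: [0.5465, 0.0197, 0.0954]
tool_rot: [[0.975, -0.221, -0.001], [-0.221, -0.975, 0.001], [-0.001, -0.0, -1.0]]
ft_force: [-5.0, 2.7, 8.8]
grip_width: 0.0391
gripper_force: 30.6
```

```bash
python3 deck.py d2
```

```text
11.6 [0.5465 0.0197 0.0954] yaw -102.74556881622345
bottle [0.1376 0.0906]
side 36 block U,V,Z [ 0.0661 -0.0226  0.0978] [ 0.0565 -0.0327  0.0814  0.0744 -0.0083  0.1191]
bottle [0.1368 0.09  ]
```

View pics/d2.png

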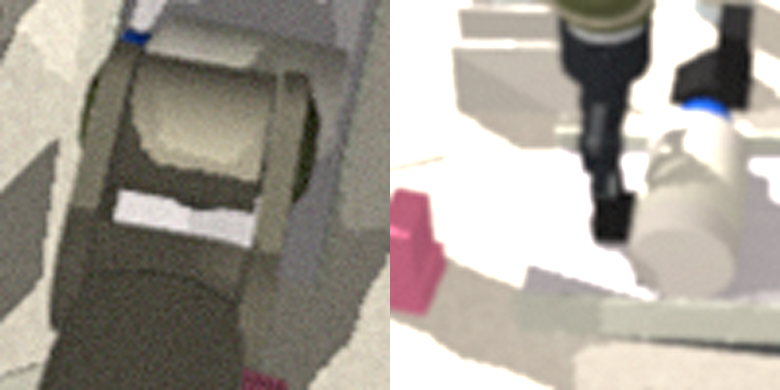

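The side view shows the chock nose (635,215) getting close to the bottle, which hasn't moved. I'll advance in small steps and track the bottle fit after each one.

servo_tool(newtons=30, steps=[{"tx": 0.29, "ty": -0.065, "tz": 0.034, "yaw": 0, "claw": 3.5}, {"tx": 0.29, "ty": -0.065, "tz": 0.034, "yaw": 0, "claw": 3.5}, {"tx": 0.29, "ty": -0.065, "tz": 0.034, "yaw": 0, "claw": 3.5}, {"tx": 0, "ty": 0, "tz": 0, "yaw": 0, "claw": 3.5}, {"tx": 0, "ty": 0, "tz": 0, "yaw": 0, "claw": 3.5}])

```text
time_s: 12.2
position: [0.5549, 0.0178, 0.0964]
tool_rot: [[0.975, -0.221, -0.002], [-0.221, -0.975, 0.001], [-0.002, -0.0, -1.0]]
ft_force: [-6.5, 4.1, 9.3]
grip_width: 0.039
gripper_force: 30.7
```

```bash
python3 deck.py d3
```

```text
12.2 [0.5549 0.0178 0.0964] yaw -102.74539060065179
bottle [0.137  0.0912]
side 30 block U,V,Z [ 0.0738 -0.0212  0.0946] [ 0.0648 -0.0318  0.0808  0.0833 -0.0094  0.115 ]
bottle [0.1365 0.0902]
```

servo_tool(newtons=30, steps=[{"tx": 0.2, "ty": -0.045, "tz": 0.023, "yaw": 0, "claw": 3.5}, {"tx": 0, "ty": 0, "tz": 0, "yaw": 0, "claw": 3.5}, {"tx": 0.1, "ty": -0.022, "tz": 0.012, "yaw": 0, "claw": 3.5}, {"tx": 0, "ty": 0, "tz": 0, "yaw": 0, "claw": 3.5}, {"tx": 0, "ty": 0, "tz": 0, "yaw": 0, "claw": 3.5}])

```text
time_s: 12.8
position: [0.5573, 0.0174, 0.0968]
tool_rot: [[0.975, -0.22, -0.003], [-0.22, -0.975, 0.001], [-0.003, -0.0, -1.0]]
ft_force: [-9.1, 3.2, 11.0]
grip_width: 0.039
gripper_force: 30.9
```

```bash
python3 deck.py d4
```

```text
12.8 [0.5573 0.0174 0.0968] yaw -102.73502772185469
bottle [0.1378 0.0904]
side 32 block U,V,Z [ 0.0768 -0.0219  0.0957] [ 0.0672 -0.0351  0.0815  0.0845 -0.0072  0.118 ]
bottle [0.1364 0.0902]
```

servo_tool(newtons=30, steps=[{"tx": 0.1, "ty": -0.022, "tz": 0.015, "yaw": 0, "claw": 3.5}, {"tx": 0, "ty": 0, "tz": 0, "yaw": 0, "claw": 3.5}, {"tx": 0.1, "ty": -0.022, "tz": 0.015, "yaw": 0, "claw": 3.5}, {"tx": 0, "ty": 0, "tz": 0, "yaw": 0, "claw": 3.5}, {"tx": 0, "ty": 0, "tz": 0, "yaw": 0, "claw": 3.5}])

```text
time_s: 13.4
position: [0.5588, 0.017, 0.0971]
tool_rot: [[0.975, -0.22, -0.005], [-0.22, -0.975, 0.001], [-0.005, -0.0, -1.0]]
ft_force: [-11.2, 4.2, 12.9]
grip_width: 0.0391
gripper_force: 31.1
```

```bash
python3 deck.py d5
```

```text
13.4 [0.5588 0.017  0.0971] yaw -102.73060146747716
bottle [0.1382 0.0917]
side 29 block U,V,Z [ 0.0768 -0.0206  0.0943] [ 0.0669 -0.0329  0.0809  0.086  -0.009   0.1164]
bottle [0.1375 0.0903]
```

The rising force and a shift of roughly 1 mm in the bottle fit both say the chock is in contact. Releasing and backing off upward.

servo_tool(newtons=30, steps=[{"tx": -0.05, "ty": 0.01, "tz": 0, "yaw": 0, "claw": 3.5}, {"tx": 0, "ty": 0, "tz": 0, "yaw": 0, "claw": 4.5}, {"tx": 0, "ty": 0, "tz": 0, "yaw": 0, "claw": 5.5}, {"tx": 0, "ty": 0, "tz": 0, "yaw": 0, "claw": 7}, {"tx": 0, "ty": 0, "tz": 0, "yaw": 0, "claw": 8}, {"tx": 0, "ty": 0, "tz": 0, "yaw": 0, "claw": 8}, {"tx": 0, "ty": 0, "tz": 2, "yaw": 0, "claw": 8}, {"tx": 0, "ty": 0, "tz": 4, "yaw": 0, "claw": 8}, {"tx": 0, "ty": 0, "tz": 4, "yaw": 0, "claw": 8}, {"tx": -2, "ty": -3, "tz": 4, "yaw": 0, "claw": 8}, {"tx": -3, "ty": -4, "tz": 0, "yaw": 8, "claw": 8}, {"tx": -3, "ty": -4, "tz": 0, "yaw": 8, "claw": 8}, {"tx": -3, "ty": -4, "tz": 0, "yaw": 6, "claw": 8}, {"tx": 0, "ty": 0, "tz": 0, "yaw": 0, "claw": 8}])

```text
time_s: 14.9
position: [0.4533, -0.1307, 0.2336]
tool_rot: [[0.99, 0.142, -0.001], [0.142, -0.99, -0.001], [-0.001, 0.001, -1.0]]
ft_force: [-0.0, 0.6, 0.7]
grip_width: 0.08
gripper_force: 0.0
```

```bash
python3 deck.py d6; python3 - <<'E'
from h import *
from scipy.optimize import least_squares
np.set_printoptions(precision=4,suppress=True)
# lever fit: knob top & collar from both cameras (averaged offsets: top +(.0017,-.002), side -(.0017,-.002))
C={"top":np.array([.0017,-.002,0]),"side":np.array([-.0017,.002,0])}
A=[]
for n in C:
    z=np.load(f"pics/{n}.npz"); P=cloud(n,z["d"])+C[n]; P=P[z["d"]>.1]
    Q=P[(P[:,0]>.36)&(P[:,0]<.55)&(P[:,1]>-.40)&(P[:,1]<-.25)&(P[:,2]>.05)&(P[:,2]<.2)]
    k=Q[Q[:,2]>.17]; print(n,"knob",k.mean(0),k.max(0))
    h=Q[(Q[:,2]>.105)&(Q[:,2]<.137)&(Q[:,0]>.44)]; m=h[:,:2].mean(0); w,v=np.linalg.eigh(np.cov((h[:,:2]-m).T)); print("cheeks",len(h),m,np.degrees(np.arctan(v[1,1]/v[0,1])),np.sqrt(w), h[:,2].max()); A.append(Q)
np.save("lev.npy",np.vstack(A))
E
```

```text
14.9 [ 0.4533 -0.1307  0.2336] yaw -81.85013044971143
top 98 block U,V,Z [ 0.0725 -0.0014  0.1084] [ 0.0612 -0.0185  0.1045  0.0834  0.016   0.1119]
bottle [0.1382 0.091 ]
side 75 block U,V,Z [ 0.0747 -0.0111  0.1008] [ 0.0659 -0.0218  0.0824  0.0837  0.0137  0.1103]
bottle [0.137  0.0902]
top knob [ 0.4051 -0.3331  0.1852] [ 0.4181 -0.3224  0.1906]
cheeks 178 [ 0.4848 -0.3142] 16.771570731714903 [0.0089 0.0246] 0.13688794864013554
side knob [ 0.4064 -0.3364  0.1849] [ 0.4177 -0.3243  0.1921]
cheeks 313 [ 0.4803 -0.3161] 20.326830492446042 [0.0083 0.0246] 0.13678327726103467
```

View pics/d6.png

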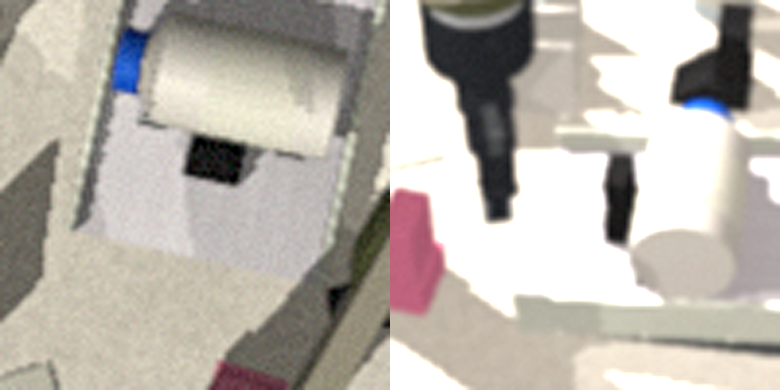

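The chock is snug: about 18.6 mm from nose to bottle centre, and the bottle has stayed put. Next, the lever. The collar should be at about (0.422, -0.330, 0.148), so I'll approach above it.

servo_tool(newtons=30, steps=[{"tx": -0.6, "ty": -4, "tz": 0, "yaw": 4, "claw": 8}, {"tx": -0.6, "ty": -4, "tz": 0, "yaw": 3.8, "claw": 8}, {"tx": -0.6, "ty": -4, "tz": 0, "yaw": 0, "claw": 8}, {"tx": -0.6, "ty": -4, "tz": 0, "yaw": 0, "claw": 8}, {"tx": -0.7, "ty": -3.9, "tz": 0, "yaw": 0, "claw": 8}, {"tx": 0, "ty": 0, "tz": 0, "yaw": 0, "claw": 8}, {"tx": 0, "ty": 0, "tz": 0, "yaw": 0, "claw": 8}])

```text
time_s: 15.7
position: [0.4255, -0.3257, 0.2329]
tool_rot: [[0.961, 0.276, -0.0], [0.276, -0.961, 0.001], [-0.0, -0.001, -1.0]]
ft_force: [-0.5, 1.0, -0.5]
grip_width: 0.0799
gripper_force: 0.0
```

```bash
python3 - <<'E'
from h import *
a=[];s=env.observe();p=s["position"];print(p)
for n in("top","side"):
    im,_=grab(n); u,v=proj(n,[.43,-.33,.17])[0].astype(int); u-=50;v-=50; print(u,v)
    for q in([.4218,-.33,.1477],[.4058,-.3348,.187],[.4635,-.318,.045+.106]): print(n,q,(proj(n,q)[0]-[u,v])*3.9)
    a.append(cv2.resize(im[v:v+100,u:u+100,::-1],(390,390),interpolation=cv2.INTER_CUBIC))
cv2.imwrite("pics/l1.png",np.clip(np.hstack(a)*1.6,0,255).astype(np.uint8))
E
```

```text
[ 0.42553416 -0.32569154  0.2328699 ]
331 181
top [0.4218, -0.33, 0.1477] [188.02571596 209.7675946 ]
top [0.4058, -0.3348, 0.187] [213.36898296 233.91461922]
top [0.4635, -0.318, 0.151] [170.53006493 151.72632232]
170 214
side [0.4218, -0.33, 0.1477] [187.78046061 217.78787808]
side [0.4058, -0.3348, 0.187] [158.2327744  190.82962628]
side [0.4635, -0.318, 0.151] [249.75889525 196.61774588]
```

View pics/l1.png

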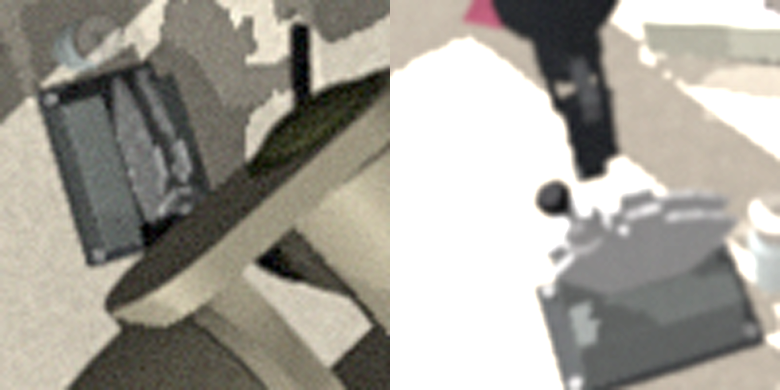

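In the side panel the knob is at (553,197) and the collar at about (588,232), both within a few pixels of the prediction. Descending to pinch the sleeve above its flange.

servo_tool(newtons=30, steps=[{"tx": -0.5, "ty": -0.48, "tz": -1, "yaw": 0, "claw": 8}, {"tx": 0, "ty": 0, "tz": -2.1, "yaw": 0, "claw": 8}, {"tx": 0, "ty": 0, "tz": -2, "yaw": 0, "claw": 8}, {"tx": 0, "ty": 0, "tz": -2, "yaw": 0, "claw": 8}, {"tx": 0, "ty": 0, "tz": 0, "yaw": 0, "claw": 8}, {"tx": 0, "ty": 0, "tz": 0, "yaw": 0, "claw": 8}])

```text
time_s: 16.4
position: [0.4199, -0.3306, 0.1626]
tool_rot: [[0.961, 0.277, -0.0], [0.277, -0.961, 0.0], [-0.0, -0.0, -1.0]]
ft_force: [0.8, -1.0, 0.9]
grip_width: 0.08
gripper_force: 0.0
```

servo_tool(newtons=30, steps=[{"tx": 0, "ty": 0, "tz": 0, "yaw": 0, "claw": 5}, {"tx": 0, "ty": 0, "tz": 0, "yaw": 0, "claw": 4}, {"tx": 0, "ty": 0, "tz": 0, "yaw": 0, "claw": 2.5}, {"tx": 0, "ty": 0, "tz": 0, "yaw": 0, "claw": 2.5}, {"tx": 0, "ty": 0, "tz": 0, "yaw": 0, "claw": 2.5}, {"tx": 0, "ty": 0, "tz": 0, "yaw": 0, "claw": 2.5}, {"tx": 0, "ty": 0, "tz": 0, "yaw": 0, "claw": 2.5}])

```text
time_s: 17.1
position: [0.4198, -0.331, 0.1625]
tool_rot: [[0.961, 0.276, 0.0], [0.276, -0.961, -0.0], [0.0, 0.0, -1.0]]
ft_force: [0.9, -0.1, -0.4]
grip_width: 0.0251
gripper_force: 0.2
```

The jaws closed to the commanded 25 mm with no force, so they missed the sleeve. I'll check the collar and finger geometry numerically.

```bash
python3 - <<'E'
from h import *
np.set_printoptions(precision=1,suppress=True,linewidth=170)
C={"top":np.array([.0017,-.002,0]),"side":np.array([-.0017,.002,0])}
a=np.radians(16); ex=np.array([np.cos(a),np.sin(a)]); ey=np.array([-ex[1],ex[0]])
d6={}
im,d=grab("side"); P=cloud("side",d)+C["side"]; P=P[d>.1]
L=np.load("lev.npy")
def show(Q,t):
    u=(Q[:,:2]-[.4635,-.318])@ex*1e3; v=(Q[:,:2]-[.4635,-.318])@ey*1e3; z=Q[:,2]*1e3
    print(t)
    for z0 in range(195,100,-5):
        k=(z>=z0-5)&(z<z0)&(u>-95)&(u<20)&(abs(v)<45)
        if k.sum()>2: print(z0-5,k.sum(),"u",np.percentile(u[k],[3,25,50,75,97]),"v",np.percentile(v[k],[3,50,97]))
show(L,"before, both cams"); show(P,"now side")
s=env.observe(); p=s["position"]; print("tcp u,v",(p[:2]-[.4635,-.318])@ex*1e3,(p[:2]-[.4635,-.318])@ey*1e3,p[2])
E
```

```text
before, both cams
190 4 u [-58.9 -58.5 -57.  -54.7 -52.2] v [-2.9 -1.5  2.1]
185 72 u [-66.9 -62.4 -59.1 -54.7 -50.2] v [-8.  -0.2  9. ]
180 55 u [-71.6 -68.  -64.4 -58.1 -49.1] v [-10.9   0.6  11.4]
175 10 u [-70.9 -65.2 -59.9 -54.  -50.7] v [-9.7 -6.4 11.2]
165 5 u [-52.5 -52.1 -49.5 -49.4 -47.9] v [-1.9 -0.2  4.3]
160 33 u [-50.7 -45.2 -40.  -38.1 -35.3] v [-9.3  0.9 10. ]
155 86 u [-55.9 -48.3 -43.8 -39.7 -33.5] v [-12.9  -3.4  12.2]
150 77 u [-60.6 -52.8 -32.8  -8.1   7.2] v [-12.4   2.6  12.6]
145 102 u [-57.6 -32.2 -11.7   0.1   8.4] v [-12.5  -1.8  12.4]
140 78 u [-43.2 -31.5 -26.5  -9.6   5.4] v [-14.7  -7.3  14.3]
135 70 u [-51.3 -40.6 -17.9  -3.9  18.8] v [-17.7  -8.3  15.5]
130 86 u [-56.9 -23.2 -11.2  11.1  18. ] v [-12.9  -3.7  13.6]
125 41 u [-43.8 -16.8  -6.3   2.7  18.4] v [-11.2  -8.6  10.1]
120 55 u [-55.  -29.4 -14.6   4.8  18.5] v [-10.6  -8.5  10. ]
115 55 u [-62.4 -54.4 -22.   -3.8  16. ] v [-10.3  -8.2  11.7]
110 59 u [-67.2 -59.1 -37.   -9.8  13.5] v [-10.6  -8.3  12.4]
105 59 u [-70.  -59.9 -34.7  -5.2  16.4] v [-10.5  -8.6  10.7]
100 49 u [-64.6 -54.3 -26.9
[... 475 characters left out ...]
8.5]
145 52 u [-58.7 -32.7 -12.2  -1.5   7.8] v [-12.8  -3.3  12.5]
140 37 u [-43.5 -31.5 -13.5  -4.9   5.2] v [-13.4  -8.8   9.1]
135 51 u [-50.7 -41.  -19.2  -1.4  11.1] v [-16.6  -8.5  10.6]
130 48 u [-57.  -19.4  -4.4  10.4  18.3] v [-12.8  -7.   10.6]
125 33 u [-54.6 -19.9 -11.5   8.   19.1] v [-10.7  -9.    9.4]
120 33 u [-52.9 -30.8 -14.6  -0.8  16.8] v [-10.6  -8.9   9.8]
115 51 u [-62.1 -55.3 -25.3  -2.2  17.4] v [-10.2  -8.7  12.4]
110 38 u [-67.1 -59.5 -41.  -15.9  12.3] v [-10.5  -8.7  13.4]
105 42 u [-69.  -59.5 -38.8  -6.7  15.6] v [-10.5  -9.1   9.9]
100 41 u [-64.6 -51.8 -29.1  -7.2  11.6] v [-10.9  -8.7   9.9]
tcp u,v -45.6058313608066 -0.4019139198296736 0.16240147985790634
```

The collar is where I estimated, but the visible fingertips only reach about z = 0.168, higher than assumed. I'll reopen, go 8 mm lower and close again. The closed width will tell sleeve (30 mm) from flange (38 mm).

servo_tool(newtons=30, steps=[{"tx": 0, "ty": 0, "tz": 0, "yaw": 0, "claw": 5}, {"tx": 0, "ty": 0, "tz": 0, "yaw": 0, "claw": 5}, {"tx": 0, "ty": 0, "tz": 0, "yaw": 0, "claw": 5}, {"tx": 0, "ty": 0, "tz": -0.4, "yaw": 0, "claw": 5}, {"tx": 0, "ty": 0, "tz": -0.4, "yaw": 0, "claw": 5}, {"tx": 0, "ty": 0, "tz": 0, "yaw": 0, "claw": 4}, {"tx": 0, "ty": 0, "tz": 0, "yaw": 0, "claw": 2.5}, {"tx": 0, "ty": 0, "tz": 0, "yaw": 0, "claw": 2.5}, {"tx": 0, "ty": 0, "tz": 0, "yaw": 0, "claw": 2.5}, {"tx": 0, "ty": 0, "tz": 0, "yaw": 0, "claw": 2.5}, {"tx": 0, "ty": 0, "tz": 0, "yaw": 0, "claw": 2.5}])

```text
time_s: 18.25
position: [0.4199, -0.3312, 0.1547]
tool_rot: [[0.961, 0.276, 0.001], [0.276, -0.961, -0.001], [0.0, 0.001, -1.0]]
ft_force: [-0.1, -0.7, 4.5]
grip_width: 0.025
gripper_force: 3.3
```

servo_tool(newtons=30, steps=[{"tx": 0, "ty": 0, "tz": 0, "yaw": 0, "claw": 5}, {"tx": 0, "ty": 0, "tz": 0, "yaw": 0, "claw": 5}, {"tx": 0, "ty": 0, "tz": 0, "yaw": 0, "claw": 5}, {"tx": 0, "ty": 0, "tz": -0.4, "yaw": 0, "claw": 5}, {"tx": 0, "ty": 0, "tz": -0.3, "yaw": 0, "claw": 5}, {"tx": 0, "ty": 0, "tz": 0, "yaw": 0, "claw": 4}, {"tx": 0, "ty": 0, "tz": 0, "yaw": 0, "claw": 2.5}, {"tx": 0, "ty": 0, "tz": 0, "yaw": 0, "claw": 2.5}, {"tx": 0, "ty": 0, "tz": 0, "yaw": 0, "claw": 2.5}, {"tx": 0, "ty": 0, "tz": 0, "yaw": 0, "claw": 2.5}, {"tx": 0, "ty": 0, "tz": 0, "yaw": 0, "claw": 2.5}])

```text
time_s: 19.35
position: [0.4198, -0.3312, 0.1475]
tool_rot: [[0.961, 0.276, 0.0], [0.276, -0.961, -0.001], [0.0, 0.001, -1.0]]
ft_force: [-0.2, -2.4, 0.3]
grip_width: 0.0279
gripper_force: 29.7
```

That is a firm grip on the sleeve: 27.9 mm at 30 N. Lifting the collar along the lever.

servo_tool(newtons=50, steps=[{"tx": 0, "ty": 0, "tz": 0, "yaw": 0, "claw": 2}, {"tx": 0, "ty": 0, "tz": 0, "yaw": 0, "claw": 2}, {"tx": -0.13, "ty": -0.04, "tz": 0.33, "yaw": 0, "claw": 2}, {"tx": -0.13, "ty": -0.04, "tz": 0.33, "yaw": 0, "claw": 2}, {"tx": -0.13, "ty": -0.04, "tz": 0.33, "yaw": 0, "claw": 2}, {"tx": -0.13, "ty": -0.03, "tz": 0.33, "yaw": 0, "claw": 2}, {"tx": 0, "ty": 0, "tz": 0, "yaw": 0, "claw": 2}, {"tx": 0, "ty": 0, "tz": 0, "yaw": 0, "claw": 2}])

```text
time_s: 20.15
position: [0.4145, -0.3325, 0.1607]
tool_rot: [[0.961, 0.276, 0.0], [0.276, -0.961, -0.0], [0.0, 0.0, -1.0]]
ft_force: [1.9, -4.6, -2.7]
grip_width: 0.0269
gripper_force: 49.4
```

```bash
cat > lv.py <<'E'
from h import *
np.set_printoptions(precision=1,suppress=True,linewidth=170)
a=np.radians(16); ex=np.array([np.cos(a),np.sin(a)]); ey=np.array([-ex[1],ex[0]])
im,d=grab("side"); P=cloud("side",d)+[-.0017,.002,0]; Q=P[d>.1]
u=(Q[:,:2]-[.4635,-.318])@ex*1e3; v=(Q[:,:2]-[.4635,-.318])@ey*1e3; z=Q[:,2]*1e3
for z0 in range(200,105,-5):
    k=(z>=z0-5)&(z<z0)&(u>-95)&(u<95)&(abs(v)<30)
    if k.sum()>2: print(z0-5,k.sum(),"u",np.percentile(u[k],[3,25,50,75,97]),"v",np.percentile(v[k],[3,50,97]))
K=(im.max(-1)<50)&(d>.1); Q=(P)[K]; u=(Q[:,:2]-[.4635,-.318])@ex*1e3; v=(Q[:,:2]-[.4635,-.318])@ey*1e3; k=(Q[:,2]>.165)&(Q[:,2]<.2)&(abs(u)<80)&(abs(v)<14); print("dark (knob)",k.sum(),u[k].mean(),v[k].mean(),Q[k][:,2].max() if k.any() else 0)
s=env.observe();p=s["position"]; print("tcp u,v,z",(p[:2]-[.4635,-.318])@ex*1e3,(p[:2]-[.4635,-.318])@ey*1e3,p[2]*1e3,"t",s["time_s"])
E
python3 lv.py
```

```text
185 16 u [-68.1 -66.  -64.1 -62.6 -49.3] v [-17.6  -0.7   7.1]
180 20 u [-70.4 -68.5 -65.2 -54.8 -47.4] v [-27.3  -7.7   6.7]
175 6 u [-70.2 -62.6 -57.9 -51.2 -45.4] v [-23.9 -20.8   0.1]
170 9 u [-62.2 -57.6 -52.4 -49.9 -43. ] v [-23.8 -20.1 -13.3]
165 8 u [-67.4 -65.6 -64.3 -60.9 -44.6] v [-17.4  -7.8   0.1]
155 11 u [-39.7 -35.7 -33.1 -30.  -28.2] v [-11.7  -6.4   1.9]
150 30 u [-46.5 -38.9 -13.   -7.3   5.3] v [-16.7  -9.5  10.5]
145 46 u [-61.3 -51.4  -9.    0.8   8.7] v [-15.5  -7.8   9.9]
140 25 u [-61.6 -11.   -4.9   0.4   6.3] v [-11.6  -7.4   8.6]
135 36 u [-24.6 -16.7  -5.8   6.1  14.2] v [-10.9  -5.4  11.4]
130 64 u [-36.2 -22.1  -5.7  15.8  27.7] v [-11.   -6.5  11.5]
125 65 u [-43.5 -20.    4.9  30.5  40.8] v [-11.3  -7.3  10.9]
120 71 u [-52.7 -28.4   2.4  29.   46.4] v [-11.2  -8.4  10.1]
115 76 u [-61.7 -33.7   4.6  32.9  53.1] v [-12.1  -8.3  10.1]
110 71 u [-66.8 -50.8  -6.9  39.4  59.7] v [-10.9  -8.7  10.5]
105 72 u [-67.4 -40.2   4.7  44.1  63.9] v [-10.8  -8.7   9.9]
dark (knob) 10 -62.69258907604559 -3.470427092092546 0.18906908517776932
tcp u,v,z -51.04034010279435 -0.4787557134625639 160.5865215009667 t 20.2
```

The spring pull (Fz -2.7) and the raised flange confirm the lift, at about 14 mm. Now I'll swing along the arc (r = 126 mm), starting with a short section.

servo_tool(newtons=50, steps=[{"tx": 0.562, "ty": 0.161, "tz": 0.241, "yaw": 0, "claw": 2}, {"tx": 0.573, "ty": 0.164, "tz": 0.211, "yaw": 0, "claw": 2}, {"tx": 0.583, "ty": 0.167, "tz": 0.181, "yaw": 0, "claw": 2}, {"tx": 0.59, "ty": 0.169, "tz": 0.15, "yaw": 0, "claw": 2}, {"tx": 0, "ty": 0, "tz": 0, "yaw": 0, "claw": 2}])

```text
time_s: 20.7
position: [0.4383, -0.3258, 0.1683]
tool_rot: [[0.961, 0.276, 0.0], [0.276, -0.961, -0.0], [0.0, 0.0, -1.0]]
ft_force: [7.1, -4.3, -4.4]
grip_width: 0.0261
gripper_force: 52.5
```

```bash
python3 lv.py; python3 - <<'E'
from h import *
np.set_printoptions(precision=1,suppress=True,linewidth=170)
a=np.radians(16); ex=np.array([np.cos(a),np.sin(a)]); ey=np.array([-ex[1],ex[0]])
im,d=grab("top"); P=cloud("top",d)+[.0017,-.002,0]; Q=P[(d>.1)]
u=(Q[:,:2]-[.4635,-.318])@ex*1e3; v=(Q[:,:2]-[.4635,-.318])@ey*1e3; z=Q[:,2]*1e3
for z0 in range(205,130,-5):
    k=(z>=z0-5)&(z<z0)&(u>-95)&(u<95)&(abs(v)<40)
    if k.sum()>2: print("T",z0-5,k.sum(),"u",np.percentile(u[k],[3,25,50,75,97]),"v",np.percentile(v[k],[3,50,97]))
E
```

```text
195 3 u [-38.9 -38.8 -38.7 -34.6 -31. ] v [-24.5 -18.6  -0.3]
190 23 u [-46.7 -43.7 -41.6 -39.7 -25.1] v [-16.4  -0.3   9. ]
185 14 u [-48.6 -45.1 -38.5 -33.  -23.8] v [-24.9 -10.7   6.4]
180 9 u [-37.2 -34.2 -30.7 -25.5 -23.3] v [-23.6 -21.3 -15.7]
175 20 u [-47.5 -44.1 -39.6 -33.6 -16.7] v [-22.2  -7.8   8.2]
170 5 u [-46.2 -41.1 -40.6 -38.8 -35.5] v [-16.9 -10.2   5. ]
165 4 u [-44.7 -43.4 -42.  -40.6 -39.1] v [-9.9 -7.2 -4.2]
160 9 u [-44.5 -36.9 -29.6 -24.7 -19.9] v [-14.9 -11.8  -3.2]
155 29 u [-46.7 -39.  -31.7 -25.3 -14.7] v [-17.1 -12.    1.1]
150 21 u [-45.8 -39.2 -18.9  -6.7   2.9] v [-15.4  -8.2   6.3]
145 24 u [-41.2  -7.5   1.1   6.5   8.9] v [-11.3  -8.1  11.6]
140 19 u [-8.3 -2.1  2.5  5.6  8.1] v [-11.1   4.2   8.4]
135 23 u [-21.2 -15.4  -5.8   2.5  14.9] v [-11.6  -8.4   7.2]
130 55 u [-39.2 -16.8   5.2  16.2  26.1] v [-11.1  -7.1  10.9]
125 67 u [-47.7 -26.7  13.5  30.2  38.5] v [-11.1  -8.4  12.4]
120 62 u [-53.  -41.5  -7.6  21.2  45.8] v [-11.5  -8.4  12.8]
115 92 u [-61.7 -46.6  -4.9  29.3  52.5] v [-11.5  -8.2  11.2]
110 77 u [-64.7 -42.7  -1.9  38.3  57.8] v [-11.7  -7.5  11.1]
105 69 u [-68.5 -50.9  -7.2  40.5  61.7] v [-11.   -8.4  10.5]
dark (knob) 10 -40.30144684123505 -6.0805508806974276 0.19338022014270506
tcp u,v,z -26.69126734381902 -0.5072285255437794 168.2434930010371 t 20.75
T 150 18 u [-9.8 -2.2  2.4  4.5  7.5] v [-11.7   5.3   9.8]
T 145 13 u [-12.3  -7.4  -3.9   0.9   9.4] v [-12.3   7.7   9.8]
T 140 6 u [-9.9 -5.5 -1.   0.9  2. ] v [-9.3  0.7 10. ]
T 135 18 u [-16.5  -5.9   6.3  14.7  22.7] v [-11.1   7.   10.5]
T 130 28 u [-11.1  10.   16.4  23.3  31.5] v [-12.7  -7.9   9.6]
```

servo_tool(newtons=50, steps=[{"tx": 0, "ty": 0, "tz": 0, "yaw": 0, "claw": 2}, {"tx": 0, "ty": 0, "tz": 0, "yaw": 0, "claw": 2}])

```text
time_s: 21.0
position: [0.4375, -0.3259, 0.1682]
tool_rot: [[0.961, 0.277, -0.001], [0.277, -0.961, 0.0], [-0.001, -0.0, -1.0]]
ft_force: [-0.1, -4.1, -2.8]
grip_width: 0.0262
gripper_force: 59.2
```

```bash
python3 -c "
from rig import env
s=env.observe();print(s['ft_force'],s['wrist_torque'],s['tool_rot'])"
```

```text
[-0.08298678 -4.14703282 -2.78311796] [-0.17641753  0.19138832  1.15503531] [[ 9.60745935e-01  2.77428285e-01 -8.91844269e-04]
 [ 2.77428414e-01 -9.60746311e-01  2.21659028e-05]
 [-8.50686644e-04 -2.68718742e-04 -9.99999602e-01]]
```

That was only a transient; the hold is steady and the collar is still up. Continuing the arc.

servo_tool(newtons=50, steps=[{"tx": 0.595, "ty": 0.12, "tz": 0.119, "yaw": 0, "claw": 2}, {"tx": 0.603, "ty": 0.12, "tz": 0.089, "yaw": 0, "claw": 2}, {"tx": 0.604, "ty": 0.173, "tz": 0.056, "yaw": 0, "claw": 2}, {"tx": 0.608, "ty": 0.174, "tz": 0.026, "yaw": 0, "claw": 2}, {"tx": 0.608, "ty": 0.174, "tz": -0.007, "yaw": 0, "claw": 2}, {"tx": 0.607, "ty": 0.174, "tz": -0.038, "yaw": 0, "claw": 2}, {"tx": 0, "ty": 0, "tz": 0, "yaw": 0, "claw": 2}, {"tx": 0, "ty": 0, "tz": 0, "yaw": 0, "claw": 2}])

```text
time_s: 21.8
position: [0.4739, -0.3163, 0.1707]
tool_rot: [[0.961, 0.277, -0.0], [0.277, -0.961, 0.0], [-0.0, -0.0, -1.0]]
ft_force: [-0.6, 0.7, -0.8]
grip_width: 0.02
gripper_force: 0.0
```

```bash
python3 lv.py | grep -v ^1[0-4]
```

```text
195 16 u [-39.4 -36.9 -32.6 -30.   -1.2] v [-12.1   0.5   9.9]
190 51 u [-45.9 -40.6 -34.7 -28.1  11.5] v [-23.   -3.3   9.1]
185 24 u [-46.5 -33.1  -1.4   4.2  14.7] v [-23.7 -11.1  12.2]
180 16 u [-43.  -26.7   1.1   9.3  17.6] v [-23.6 -17.2   2.5]
175 6 u [-19.2  -0.8  -0.    1.5  10.4] v [-20.  -13.1  15.4]
170 41 u [-44.1 -36.3 -28.3 -22.7 -18.5] v [-11.7  -5.1   4.9]
165 15 u [-45.1 -39.1 -34.1 -27.3 -18.2] v [-12.3  -9.8   1.3]
160 14 u [-42.  -33.9 -28.  -23.3 -15. ] v [-13.3 -11.4  -0.2]
155 25 u [-37.5 -25.5 -18.7 -14.  -10.6] v [-16.6  -9.4   9.2]
150 36 u [-43.6 -37.6 -27.3 -12.8  -7. ] v [-17.5 -10.    8.3]
dark (knob) 24 -32.06419942408019 -6.990190230912693 0.1982253531409709
tcp u,v,z 10.298037511388987 -1.331590704382469 170.79456843297362 t 21.85
```

The grip slipped off partway. The lever stayed at about 0.2 rad and the collar is still up, resting on the tooth, so the lever can simply be pushed now. I'll bring the closed fingers round behind the knob.

servo_tool(newtons=30, steps=[{"tx": 0, "ty": 0, "tz": 3, "yaw": 0, "claw": 0}, {"tx": 0, "ty": 0, "tz": 4, "yaw": 0, "claw": 0}, {"tx": -3, "ty": -0.8, "tz": 0.5, "yaw": 0, "claw": 0}, {"tx": -3, "ty": -0.8, "tz": 0, "yaw": 0, "claw": 0}, {"tx": -2.5, "ty": -0.7, "tz": 0, "yaw": 0, "claw": 0}, {"tx": 0, "ty": 0, "tz": -3, "yaw": 0, "claw": 0}, {"tx": 0, "ty": 0, "tz": -3.5, "yaw": 0, "claw": 0}, {"tx": 0, "ty": 0, "tz": 0, "yaw": 0, "claw": 0}, {"tx": 0, "ty": 0, "tz": 0, "yaw": 0, "claw": 0}])

```text
time_s: 22.75
position: [0.389, -0.3397, 0.1816]
tool_rot: [[0.961, 0.276, -0.0], [0.276, -0.961, 0.0], [-0.0, -0.0, -1.0]]
ft_force: [0.7, 0.3, 0.9]
grip_width: -0.0002
gripper_force: 0.0
```

```bash
python3 lv.py | grep -v ^1[0-2]
```

```text
195 22 u [-86.6 -77.8 -39.  -32.  -27.5] v [-11.8  -4.    7.9]
190 45 u [-74.2 -41.2 -37.6 -33.1 -28. ] v [-11.6  -3.1   8.3]
185 14 u [-81.4 -44.8 -38.3 -28.9 -24. ] v [-11.8  -5.6   6.4]
180 5 u [-43.8 -41.4 -32.5 -29.6 -26.3] v [-9.7 -5.9 -4.5]
175 5 u [-28.6 -22.1 -21.3 -20.4 -19.8] v [-6.3 -0.   5.5]
170 34 u [-41.8 -36.  -30.4 -23.9 -18.4] v [-12.9  -7.1   1. ]
165 20 u [-45.1 -41.6 -37.6 -25.9 -18.2] v [-13.1  -7.2   4.8]
160 11 u [-42.1 -31.7 -23.7 -17.9 -15.1] v [-13.2 -11.1  -0. ]
155 23 u [-35.9 -28.  -19.3 -13.3 -11.2] v [-14.2 -10.7   1.1]
150 48 u [-43.4 -36.  -23.4  -9.1   7.6] v [-17.1  -9.7  11. ]
145 27 u [-43.7  -9.2  -3.6   1.1   7.3] v [-14.5  -3.   11.2]
140 17 u [-12.1  -5.7   0.8   5.7   8.5] v [-10.7  -8.    8.8]
135 18 u [-26.  -11.5  -4.2   2.8  12.6] v [-10.7  -8.2   8.2]
130 56 u [-36.4 -16.5   6.4  18.8  28.6] v [-11.3  -7.7   9.8]
dark (knob) 39 -38.833986684316194 -5.721846180375594 0.19774929850171252
tcp u,v,z -77.38413380259153 -0.7449721100561136 182.378417827235 t 22.8
```

servo_tool(newtons=30, steps=[{"tx": 0, "ty": 0, "tz": -0.8, "yaw": 0, "claw": 0}, {"tx": 1.442, "ty": 0.413, "tz": 0, "yaw": 0, "claw": 0}, {"tx": 0.769, "ty": 0.22, "tz": 0, "yaw": 0, "claw": 0}, {"tx": 0.769, "ty": 0.22, "tz": 0, "yaw": 0, "claw": 0}, {"tx": 0.769, "ty": 0.22, "tz": 0, "yaw": 0, "claw": 0}, {"tx": 0.769, "ty": 0.22, "tz": 0, "yaw": 0, "claw": 0}, {"tx": 0.769, "ty": 0.22, "tz": 0, "yaw": 0, "claw": 0}, {"tx": 0.769, "ty": 0.22, "tz": 0, "yaw": 0, "claw": 0}, {"tx": 0.769, "ty": 0.22, "tz": 0, "yaw": 0, "claw": 0}, {"tx": 0, "ty": 0, "tz": 0, "yaw": 0, "claw": 0}, {"tx": 0, "ty": 0, "tz": 0, "yaw": 0, "claw": 0}])

```text
time_s: 23.9
position: [0.4584, -0.3199, 0.174]
tool_rot: [[0.961, 0.277, 0.003], [0.277, -0.961, -0.001], [0.002, 0.002, -1.0]]
ft_force: [-0.4, 0.3, 8.6]
grip_width: -0.0002
gripper_force: 6.8
```

```bash
python3 lv.py | grep -v ^1[0-2]
```

```text
195 19 u [-16.8  17.4  20.9  22.8  26.1] v [-13.7  -3.9   8.7]
190 18 u [-17.4  -4.7  20.9  25.9  28.1] v [-13.5  -6.4   8.6]
185 16 u [-16.9 -13.7  -5.2  13.3  25.7] v [-13.4 -10.1  -3. ]
180 8 u [-17.4 -16.2  -4.7   9.1  16.2] v [-10.9  -7.8   3.8]
175 10 u [-8.9  3.   8.5 15.3 22.2] v [-11.7  -7.4  -5.3]
170 30 u [ 3.7  7.3 12.3 19.1 28.2] v [-14.6  -9.    0.9]
165 15 u [-0.9  3.  13.7 20.8 27.1] v [-13.8  -9.7  -2.2]
160 15 u [-1.   4.3 10.4 17.2 24.8] v [-14.8 -12.1  -2.5]
155 23 u [-5.9 -3.1  0.6  7.3 16.9] v [-16.5 -10.3   4.2]
150 39 u [-13.   -6.2   9.2  21.4  29.6] v [-17.9 -10.9   8.8]
145 11 u [-12.9 -10.3  -7.5   7.4  26. ] v [-17.3  -8.5  11.2]
140 17 u [-13.4 -10.6  -5.9  -2.3   4.6] v [-10.6  -8.6   9. ]
135 23 u [-27.  -19.2 -11.4  -4.4   3.8] v [-10.3  -8.2   9.4]
130 60 u [-37.  -27.9 -17.8   2.9  25.4] v [-11.4  -7.7  13.9]
dark (knob) 20 16.196700125662836 -5.065309414417598 0.19801365668191606
tcp u,v,z -5.462819058666781 -0.4119291296010649 173.95717002131937 t 23.95
```

servo_tool(newtons=30, steps=[{"tx": 0, "ty": 0, "tz": 0.25, "yaw": 0, "claw": 0}, {"tx": 0.769, "ty": 0.22, "tz": 0, "yaw": 0, "claw": 0}, {"tx": 0.769, "ty": 0.22, "tz": 0, "yaw": 0, "claw": 0}, {"tx": 0.769, "ty": 0.22, "tz": 0, "yaw": 0, "claw": 0}, {"tx": 0.769, "ty": 0.22, "tz": 0, "yaw": 0, "claw": 0}, {"tx": 0.769, "ty": 0.22, "tz": 0, "yaw": 0, "claw": 0}, {"tx": 0, "ty": 0, "tz": 0, "yaw": 0, "claw": 0}, {"tx": 0, "ty": 0, "tz": 0, "yaw": 0, "claw": 0}])

```text
time_s: 24.75
position: [0.496, -0.3088, 0.1754]
tool_rot: [[0.961, 0.277, 0.001], [0.277, -0.961, -0.0], [0.0, 0.0, -1.0]]
ft_force: [0.0, 0.5, 0.2]
grip_width: -0.0002
gripper_force: 0.0
```

```bash
python3 lv.py | grep -v ^1[0-2]
```

```text
195 5 u [22.1 23.3 24.9 26.1 28.3] v [-11.9  -6.6   0.1]
190 11 u [21.7 24.4 31.3 35.2 38.5] v [-12.7 -10.8  -1.7]
185 13 u [22.3 25.5 31.4 53.9 58. ] v [-12.   -8.8   0.1]
180 22 u [22.1 47.9 54.8 62.2 68. ] v [-10.9  -6.9   1.9]
175 15 u [47.7 51.7 56.  62.5 68.7] v [-12.2  -9.5  -2.5]
170 4 u [47.4 49.8 55.8 61.9 64.3] v [-10.8  -9.   -3.8]
160 6 u [36.2 40.1 46.2 48.8 51.5] v [-5.1 -3.5 -1.1]
155 27 u [32.6 36.2 39.7 44.4 48.1] v [-11.2  -4.3   6.3]
150 52 u [-12.2   4.8  39.5  49.   57. ] v [-14.2  -6.4  10.4]
145 56 u [-12.9  -2.2   8.1  36.8  58.4] v [-14.   -7.6  11.6]
140 52 u [-12.4   1.7  24.4  29.   42.9] v [-15.2  -7.6   9.3]
135 59 u [-27.2 -12.4   3.1  29.4  45.2] v [-18.2  -8.6  13.5]
130 76 u [-38.3 -25.   -3.3  15.2  48.4] v [-15.7  -6.7  12.7]
dark (knob) 26 51.478798474155035 -8.852662562990465 0.19789734387438884
tcp u,v,z 33.517602697960065 -0.1308434886235348 175.51400864952276 t 24.8
```

The lever has passed the gate and the collar has dropped: the flange is back at z ≈ 0.137. One more gentle push to seat it fully over.

servo_tool(newtons=30, steps=[{"tx": 0.48, "ty": 0.138, "tz": 0, "yaw": 0, "claw": 0}, {"tx": 0.29, "ty": 0.083, "tz": 0, "yaw": 0, "claw": 0}, {"tx": 0, "ty": 0, "tz": 0, "yaw": 0, "claw": 0}, {"tx": 0, "ty": 0, "tz": 0, "yaw": 0, "claw": 0}])

```text
time_s: 25.2
position: [0.502, -0.3072, 0.1754]
tool_rot: [[0.961, 0.276, -0.003], [0.276, -0.961, -0.0], [-0.003, -0.0, -1.0]]
ft_force: [-8.5, -1.6, 2.5]
grip_width: 0.0005
gripper_force: 4.1
```

servo_tool(newtons=30, steps=[{"tx": -1, "ty": -0.28, "tz": 0, "yaw": 0, "claw": 0}, {"tx": -2, "ty": -0.5, "tz": 3, "yaw": 0, "claw": 0}, {"tx": -3, "ty": 0, "tz": 4, "yaw": 0, "claw": 0}, {"tx": -4, "ty": 1, "tz": 2, "yaw": 0, "claw": 0}, {"tx": -4, "ty": 1, "tz": 0, "yaw": 0, "claw": 0}, {"tx": 0, "ty": 0, "tz": 0, "yaw": 0, "claw": 0}, {"tx": 0, "ty": 0, "tz": 0, "yaw": 0, "claw": 0}])

```text
time_s: 25.9
position: [0.3629, -0.2946, 0.2659]
tool_rot: [[0.961, 0.275, 0.001], [0.275, -0.961, -0.001], [0.001, 0.001, -1.0]]
ft_force: [1.3, -0.0, -0.8]
grip_width: 0.0001
gripper_force: 0.0
```

```bash
python3 lv.py | grep -v ^1[0-2]; python3 deck.py d7
```

```text
185 11 u [53.4 54.8 57.3 58.6 62. ] v [-7.3 -3.2  4.4]
180 33 u [50.9 54.8 61.8 64.7 69.3] v [-10.8  -0.8   9.2]
175 22 u [49.  52.3 60.7 67.3 71.8] v [-12.4  -7.2   4.8]
170 6 u [50.1 51.9 54.6 57.7 65.8] v [-10.7  -9.3  -3.8]
160 3 u [39.5 44.3 49.9 51.2 52.3] v [-3.3 -2.8  5. ]
155 34 u [36.4 40.2 43.4 47.5 52.4] v [-12.8  -2.1   9.9]
150 50 u [-11.3   3.6  38.   48.3  56. ] v [-14.3  -5.1  13.9]
145 63 u [-13.1  -1.2   8.5  41.1  60.5] v [-13.6  -5.1  11.8]
140 45 u [-10.5   2.2  27.2  32.8  47.4] v [-14.5  -6.    9. ]
135 56 u [-25.5 -11.9   4.1  28.4  41.3] v [-15.4  -7.2  12.5]
130 89 u [-37.8 -25.3  -0.5  18.2  48.7] v [-16.7  -7.4  12.1]
dark (knob) 48 58.99416569934014 -3.339608425735396 0.18800531024439493
tcp u,v,z -89.76923870653631 49.87930413327988 265.60990135556256 t 25.95
25.95 [ 0.3635 -0.2948  0.2656] yaw -73.97381103662397
top 98 block U,V,Z [ 0.0725 -0.0014  0.1082] [ 0.0614 -0.0185  0.1032  0.0838  0.0158  0.112 ]
bottle [0.1382 0.0908]
side 74 block U,V,Z [ 0.0746 -0.0108  0.1005] [ 0.0658 -0.0219  0.0811  0.084   0.0118  0.1109]
bottle [0.1371 0.0901]
```

The lever is fully over, the mirror image of its start position, and the collar is down. The chock and bottle haven't moved, and the arm is clear of everything. Handing in.

```bash
python3 -c "
from rig import env
print(env.close_job())"
```

```text
the job is handed in; nothing more can be done
None
```

The job is handed in with no verdict returned. By the last camera measurements, the chock is snug under the bottle, which moved 1 mm or less, the lever is fully over with the collar down, and the arm is clear. The collar grip slipped partway, so I finished the swing by pushing the lever with closed fingers.

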